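# Load a logger module over the bolted bottom half-door

## Task

Draw the orange bolt on the field cabinet and swing only its white top half-door wide open, about square to the cabinet; leave the grey bottom half-door shut and bolted. Then put the blue logger module through the open top half onto the upper bay's floor, the right way up, one end pointing in, roughly in the middle and wholly behind the door plane so that the door could be shut again; set it down gently, keep it about level on the way, and leave the door open. Do not disturb the other things on the bench.

Things in the scene. Friction and masses are not known exactly. Their poses are not given: they have to be found in the camera images.
- cabinet: Fixed cabinet, grey sides, clear back and roof; 300 mm wide (y), 200 deep. Origin on the bench, mid-width, in the plane of the doors' INNER faces; +x points into it, away from the robot, +y left as the robot sees it, z up. In its frame (mm): doorway y +-125; top door z 125 to 346, low door z 25 to 121, leaves 14 thick (x -14 to 0); right-hand keepers for the bolts at y -124 to -150, out to x -45.
- roof_edge (a point): Middle of the clear roof's orange front edge, on its underside: cabinet frame (-38, 0, 350) mm. The flat roof (310 mm wide, 8 mm thick) overhangs doors and bolt handles, so a hand must come in beneath it tilted (20 to 45 degrees from vertical, fingers pointing in and down).
- bay (a point): Middle of the module's place on the upper bay's floor: cabinet frame (75, 0, 122) mm; axes as the cabinet's. Bay (cabinet frame, mm): floor z 122, just above the low door's top edge, side walls y +-138, clear back x 192, fixed row of devices at z 200 to 270, x 148 to 192, y +-100.
- top_door (a joint): Hinge angle of the white top half-door, rad: 0 shut, grows as it swings out towards the robot and to the left, stop at 2.1. Vertical hinge on the cabinet's left side (+y). Light friction (about 0.1 N m); it stays where it is left. Held shut by the top bolt.
- top_door_hinge (a point): Point on the top door's hinge axis, halfway up the door; axes turn with the door (equal to the cabinet's when shut). The leaf reaches 249 mm from here, along this frame's -y.
- top_bolt (a joint): Slide of the top bolt, m: 0 fully home in its keeper on the right-hand (-y) post, 0.035 fully drawn, towards the hinge (+y of the door). The door is freed at about 0.026. Friction about 2 N, no spring: it stays where it is put.
- top_bolt_handle (a point): Centre of the top bolt's ORANGE upright grip bar: round, vertical, diameter 14 mm, 70 mm tall, on a stem from the bolt; the bar's axis is 42 mm in front of the door's outer face. Bolt home: 190 mm from the hinge, cabinet frame (-56, -65, 250) mm. It moves with the bolt and the door (axes as the door's) and also serves to pull the door.
- low_door (a joint): Hinge angle of the grey bottom half-door, rad: 0 shut. To stay shut.
- low_bolt (a joint): Slide of the bottom bolt, m: 0 home, 0.035 drawn. To stay home.
- low_bolt_handle (a point): Centre of the bottom bolt's BLACK upright grip bar, same form as the orange one, cabinet frame (-56, -65, 73) mm.
- module_center (a point): Centre (half-way up, 30 mm above its underside) of the loose blue logger module: box 130 mm long (x) x 54 mm wide (y) x 60 mm high (z), about 0.25 to 0.5 kg, 40 mm at its -x end coloured yellow (the grip end, which faces roughly towards the robot at the start).
- carton: Plain brown cardboard carton 120 x 70 x 65 mm, origin under its centre. Bystander.
- tool_case: Black case with a red band, 130 x 75 x 50 mm, origin under its centre. Bystander.
- spool: Red wire spool standing on its flange, diameter 72 mm, 52 mm high, origin under its centre. Bystander.
- jar: Small jar with a black cap, diameter 60 mm, 85 mm high, origin under its centre. Bystander.
- driver: Screwdriver lying flat, 160 mm long, below 35 mm high. Bystander.
- spray: Tall can with a red cap, diameter 64 mm, 190 mm high, origin under its centre. Bystander.
- mug: White mug, diameter 80 mm, 90 mm high, origin under its centre. Bystander.
Mind the look-alikes: they are no part of the job. Leave any purple or turquoise look-alike of the part that bears module_center alone.

How it is judged:
By the outcome, as a careful person would: the job done as asked, in the order asked, and still so for the second after the job is handed in, with the robot touching nothing.
It also fails if it takes over 67 s, if anything falls off the work surface, if the arm or the gripper's body presses on something with over 40 N, if the wrist force passes 120 N, or if a joint passes its speed limit or range.

## Robot

A 7-joint arm with a two-finger parallel gripper is mounted at the origin on the work surface. World frame = base frame: x ahead of the robot, y to its left, z up, the work surface at z = 0. Lengths are in m, angles in degrees, forces in N, time in s.
With the tool pointing down it reaches from about 0.425 to 0.875 m from the base axis. Payload 4.7 kg.
Tool frame: the origin (TCP) lies on the centre line of the jaws, within the pads' length; the fingertips stand 8 mm ahead of it and the grasp point (between the pads) lies 11 mm behind it; z points along the fingers, x is the direction in which the jaws open and shut, and the axes are right-handed (so a half turn about z gives the same grasp; the last joint's range is limited). The gripper opens to 87 mm and grips with 3 to 60 N. Pads are 19 mm wide; open, the fingers measure 117 mm over their backs; the gripper's body (75 mm by 190 mm) begins 51 mm behind the grasp point.
Start: joints at [64.406, 18.392, -4.016, 83.108, 1.295, 78.541, -3.26], TCP at [0.289, -0.582, 0.231] pointing down, gripper open.
Joint ranges: [-163.93, 163.93], [-17.29, 119.83], [-79.2, 71.16], [3.27, 140.29], [-89.18, 269.18], [5.43, 117.66], [-154.24, 154.24]. Speed limits (degrees/s): [147.25, 147.25, 180, 180, 180, 180, 180].

## Interface

Orientations are given as [roll, pitch, yaw] about the fixed x, y, z axes, in that order (R = Rz(yaw) Ry(pitch) Rx(roll)).
In Python, from cell import telemetry, read_camera, get_calibration, sign_off gives the robot as it stands. The module is installed in compiled form; this text tells all that it offers.
- The arm moves only by the tool carry_out, never from a script. Its arguments are lists of equal length, an entry for each row: "translation": the shift along the tool's x, y, z in cm, a list of three; "turn": the turn about the tool's z in rad; "gripper": the opening, from 0 (shut) to 1 (fully open). In form: {"translation": [[dx, dy, dz], ...], "turn": [turn, ...], "gripper": [gripper, ...]}. A call has 1 to 5 rows; each row is the pose to reach, as a shift and turn from the pose commanded when the call began, along the tool's axes at that moment; what a row does not reach only later rows make up. A row lasts 1/8 s, in which the tool goes at most 62.5 mm and 10.7 degrees, less where a joint would pass 70% of its speed; a pose out of reach is approached as far as the arm can. A call with a gripper value outside its range is refused whole. The fingers move at their own pace and stop on an object; "squeeze" is the grip in N (left out, the last holds). Time passes only in rows, so rows that repeat a pose let the fingers close. It gives the time, the measured TCP pose, the force and the opening at its end, in the units of the state.
- telemetry.get_obs(): the state, without advancing time (a new reading comes with each control period).
- read_camera(name): name is "scene" or "top"; returns the picture (384x512x3 uint8, red, green, blue); there is no depth.
- get_calibration(name): a dict with "fx", "fy", "cx", "cy" (pixels), "k1" (the pictures are not rectified: a ray, as slopes to the right and down, at radius r is drawn at 1 + k1 r^2 times it, then the intrinsics apply), "R" (3x3) and "t" (3): a world point X has camera coordinates R X + t. Camera axes: x right, y down, z forward; pixel columns grow to the right and rows downward; lengths in m; the calibration is good to about 2 mm. A picture is of the moment at which its call begins. get_calibration takes no time and is no camera call.
- sign_off(): hands the job in, once; it reports no verdict.
The state is a dict: "time_s": time; "qpos": joint angles; "joint_velocities": joint speeds; "effort": joint torques, N m; "tool_pos": TCP position; "tool_rot": TCP orientation; "force": force on the tool from outside, world axes, zero at the start; "wrist_torque": the same for the moment, N m; "grip_width": finger opening in m.
Only numpy, scipy, OpenCV 4.12 (cv2) and the standard library are available. Lean on these libraries where they do the work, as an engineer would, in place of code of your own. Each camera call takes 0.05 s, during which the arm holds its last target.

## Working session

There is one attempt and no reset: what is moved stays moved. The work goes in short steps, Python scripts to look and compute and a tool call to move; the robot and the scene stay as the last step left them, time stands still between calls to the robot, and variables do not carry over. Pictures are saved under pics/ and viewed, and the job is handed in when it is done.

Besides the shell and the picture viewer there is one more tool, called after ">>>" by a JSON object that holds its "name" and its "arguments". carry_out: Moves the arm, as the interface text tells. Its arguments: {"type":"object","properties":{"translation":{"type":"array","items":{"type":"array","items":{"type":"number"}}},"turn":{"type":"array","items":{"type":"number"}},"gripper":{"type":"array","items":{"type":"number"}},"squeeze":{"type":"number"}},"required":["translation","turn","gripper"]}

```bash
mkdir -p pics; ls; python3 - <<'E'
from cell import telemetry, read_camera, get_calibration
import cv2
print(telemetry.get_obs())
for n in("scene","top"):
    print(n,get_calibration(n))
    cv2.imwrite(f"pics/{n}0.png",cv2.resize(read_camera(n)[:,:,::-1],(768,576),interpolation=cv2.INTER_CUBIC)); cv2.imwrite(f"{n}0_raw.png",read_camera(n)[:,:,::-1])
E
```

```text
pics
{'time_s': 0.0, 'qpos': array([64.40491086, 18.43908754, -4.01711894, 83.17540343,  1.29606511,
       78.53912728, -3.25946206]), 'joint_velocities': array([ 0.00260661,  0.00288052, -0.02298807, -0.07704097, -0.0965541 ,
       -0.04792622,  0.03434624]), 'effort': array([-6.54580867e-05, -4.91294789e+01, -4.04130695e-01, -3.12522089e+01,
       -6.39413833e-02,  4.38973715e-02,  1.72577943e-04]), 'tool_pos': array([ 0.28877084, -0.58173776,  0.229457  ]), 'tool_rot': array([ 1.79993767e+02,  1.08310171e-01, -6.35928990e+01]), 'force': array([ 0.0121873 , -0.92092961,  0.22441178]), 'wrist_torque': array([ 0.01911785, -0.0142445 , -0.00713471]), 'grip_width': 0.08727875243675279}
scene {'fx': 372.2190138667912, 'fy': 372.2190138667912, 'cx': 261.64780562870493, 'cy': 195.84019789232525, 'k1': 0.03901110091058077, 'R': array([[-0.69754794, -0.71652413,  0.00447759],
       [-0.67716164,  0.65715917, -0.33104974],
       [ 0.23426263, -0.23395512, -0.94360268]]), 't': array([0.28992375, 0.49175439, 1.33270029])}
top {'fx': 361.163944717882, 'fy': 361.163944717882, 'cx': 255.1191086024429, 'cy': 186.3855269659145, 'k1': 0.0008927607702807513, 'R': array([[-0.01214246, -0.99989916, -0.00736392],
       [-0.98457922,  0.01324109, -0.17443749],
       [ 0.17451741,  0.00513227, -0.98464071]]), 't': array([-0.08181908,  0.55821872,  1.3403786 ])}
```

View pics/scene0.png

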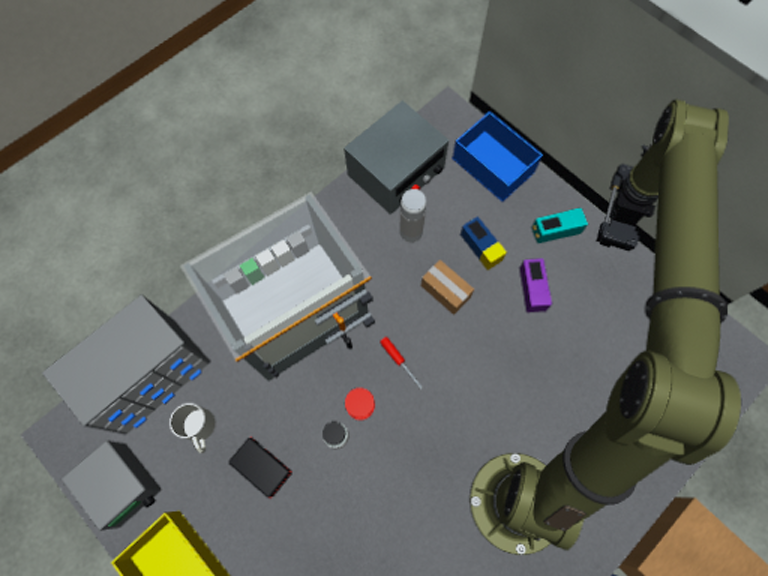

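View pics/top0.png

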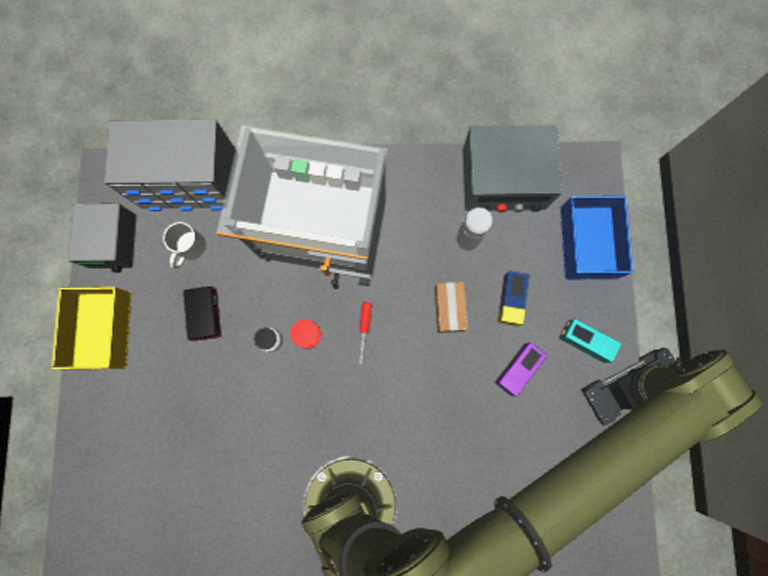

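Top view (1.5x scale): the cabinet's orange roof edge runs from (217,234) to (369,253). The orange handle is at about (326,265), and the blue/yellow module at about (515,298). Next I'll measure these.

```bash
cat > h.py <<'E'
import numpy as np, cv2
from cell import get_calibration
def ray(n,uv):
    c=get_calibration(n); R=np.array(c["R"]);t=np.array(c["t"])
    d=(np.array(uv,float)-[c["cx"],c["cy"]])/[c["fx"],c["fy"]]
    p=d.copy()
    for _ in range(20): p=d/(1+c["k1"]*(p@p))
    return -R.T@t, R.T@np.array([p[0],p[1],1.])
def onz(n,uv,z):
    o,d=ray(n,uv); return o+d*(z-o[2])/d[2]
def tri(a,b):
    A=[];B=[]
    for n,uv in(("scene",a),("top",b)):
        o,d=ray(n,uv); d=d/np.linalg.norm(d); P=np.eye(3)-np.outer(d,d); A.append(P);B.append(P@o)
    x=np.linalg.lstsq(np.vstack(A),np.hstack(B),rcond=None)[0]
    return x,[np.linalg.norm(A[i]@x-B[i]) for i in(0,1)]
def proj(n,X):
    c=get_calibration(n); q=np.array(c["R"])@X+np.array(c["t"]); s=q[:2]/q[2]; s=s*(1+c["k1"]*(s@s))
    return s*[c["fx"],c["fy"]]+[c["cx"],c["cy"]]
def mask(im,lo,hi):
    return cv2.inRange(cv2.cvtColor(im,cv2.COLOR_BGR2HSV),np.array(lo),np.array(hi))
def comps(m,amin=15):
    k,l,s,c=cv2.connectedComponentsWithStats(m)
    return [(l==i,s[i],c[i]) for i in range(1,k) if s[i][4]>=amin]
E
python3 - <<'E'
from h import *
np.set_printoptions(precision=4,suppress=True)
for n in("scene","top"):
    im=cv2.imread(n+"0_raw.png")
    for nm,lo,hi in(("orange",(8,160,120),(20,255,255)),("yellow",(22,150,120),(34,255,255)),("blue",(100,120,40),(118,255,255))):
        for l,s,c in comps(mask(im,lo,hi)):
            pts=np.argwhere(l)[:,::-1].astype(np.float32)
            r=cv2.minAreaRect(pts)
            print(n,nm,s,c.round(1),r)
            if nm=="orange" and s[2]>40:
                f=cv2.fitLine(pts,2,0,.01,.01).ravel(); d=f[:2]; q=(pts-f[2:])@d
                for e in(q.min()-.5,q.max()+.5):
                    uv=f[2:]+e*d; print("  edge",uv,onz(n,uv,.354))
    cv2.imwrite(f"pics/{n}zoom.png",cv2.resize(im[130:270,110:260] if n=="scene" else im[130:230,120:270],None,fx=5,fy=4 if n=="scene" else 5,interpolation=cv2.INTER_CUBIC))
E
```

```text
scene orange [158 185  89  55 143] [203.2 211.3] ((202.10299682617188, 212.16738891601562), (1.7033168077468872, 103.24720764160156), 58.392494201660156)
  edge [157.6083 239.3177] [0.6018 0.242  0.354 ]
  edge [246.4449 184.7691] [ 0.5456 -0.0593  0.354 ]
scene orange [222 209   7   7  29] [225.2 212. ] ((225.25001525878906, 211.75001525878906), (7.071067810058594, 3.5355336666107178), 45.0)
scene yellow [322 162  16  13 123] [329.2 167.9] ((329.1153869628906, 167.92306518554688), (9.429903030395508, 13.035454750061035), 56.3099365234375)
scene yellow [  74  342   69   42 1291] [111.2 369.2] ((106.86279296875, 377.1435546875), (52.62715530395508, 49.81887435913086), 51.8427734375)
scene blue [ 301   74   61   60 2068] [330.6 103.3] ((330.34710693359375, 103.01177978515625), (53.03949737548828, 41.867576599121094), 40.60129928588867)
scene blue [308 145  23  27 270] [318.1 158. ] ((318.03662109375, 157.17074584960938), (22.801368713378906, 16.398244857788086), 51.34019470214844)
scene blue [113 239   9   8  33] [117.4 242.3] ((117.34146118164062, 242.42684936523438), (3.2796490192413
[... 2120 characters left out ...]
7.91246032714844), (55.76618957519531, 45.09950256347656), 86.42366790771484)
top blue [ 92 133   9   3  24] [ 95.8 133.9] ((96.0, 134.0), (2.0, 8.0), 90.0)
top blue [114 132   8   3  24] [117.5 133. ] ((117.5, 133.0), (2.0, 7.0), 90.0)
top blue [135 132   9   3  24] [138.8 133. ] ((139.0, 133.0), (8.0, 2.0), 0.0)
top blue [140 137   8   3  22] [143.8 138. ] ((143.5, 138.0), (2.0, 7.0), 90.0)
top blue [ 99 138   8   3  19] [102.3 138.7] ((102.5, 139.0), (2.0, 7.0), 90.0)
top blue [120 138   8   2  16] [123.5 138.5] ((123.5, 138.5), (1.0, 7.0), 90.0)
top blue [336 181  16  24 204] [343. 194.] ((343.6222839355469, 192.58297729492188), (13.94327163696289, 22.533912658691406), 7.594643592834473)
```

View pics/topzoom.png

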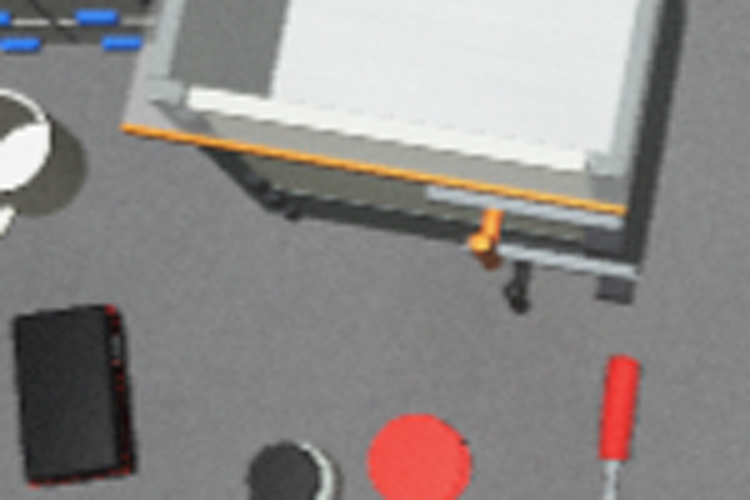

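View pics/scenezoom.png

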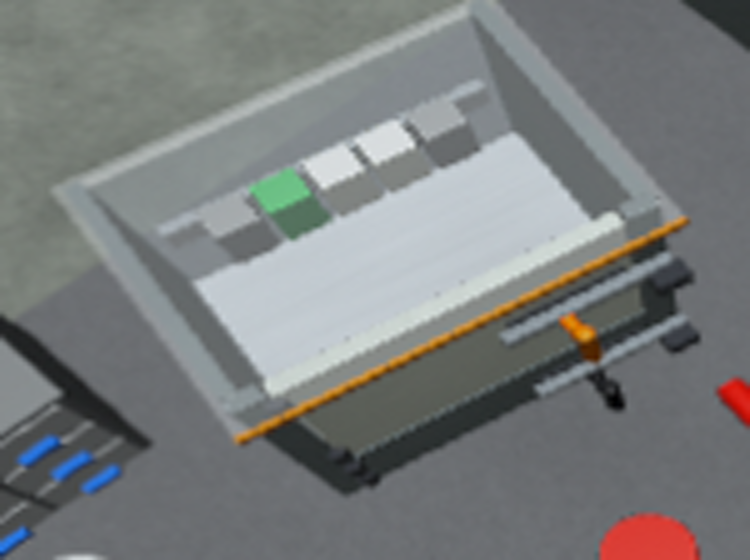

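```bash
python3 - <<'E'
from h import *
np.set_printoptions(precision=4,suppress=True)
ends=[]
for n,a,b in(("scene",None,None),("top",(144.4,155.2),(245.2,171.9))):
    im=cv2.imread(n+"0_raw.png")
    if a is None: a,b=[157.6,239.3],[246.4,184.8]
    A,B=onz(n,a,.354),onz(n,b,.354); m=(A+B)/2; d=A-B
    yaw=np.degrees(np.arctan2(-d[0],d[1])); x=np.array([np.cos(np.radians(yaw)),np.sin(np.radians(yaw)),0])
    print(n,A,B,"len",np.linalg.norm(d),"yaw",yaw,"origin",m+.038*x)
    # module
    m=mask(im,(20,100,60),(36,255,255))|mask(im,(100,80,25),(120,255,255))
    win=np.zeros_like(m)
    if n=="scene": win[138:182,300:345]=255
    else: win[175:222,325:360]=255
    m&=win; m=cv2.morphologyEx(m,cv2.MORPH_CLOSE,np.ones((5,5)))
    pts=np.argwhere(m)[:,::-1].astype(np.float32); r=cv2.minAreaRect(pts); bx=cv2.boxPoints(r)
    print(r); print(np.array([onz(n,p,.06) for p in bx]))
    z=cv2.resize(im[135:185,295:350] if n=="scene" else im[172:225,320:365],None,fx=10,fy=10,interpolation=cv2.INTER_CUBIC)
    cv2.imwrite(f"pics/m_{n}.png",z)
E
```

```text
scene [0.6019 0.2419 0.354 ] [ 0.5457 -0.0592  0.354 ] len 0.306325169805183 yaw -10.572535588641783 origin [0.6111 0.0844 0.354 ]
((321.89227294921875, 161.2109375), (34.19368362426758, 17.795970916748047), 53.61565017700195)
[[ 0.5719 -0.3933  0.06  ]
 [ 0.564  -0.4694  0.06  ]
 [ 0.4251 -0.4378  0.06  ]
 [ 0.434  -0.3639  0.06  ]]
top [0.6039 0.245  0.354 ] [ 0.5477 -0.0612  0.354 ] len 0.3113153046482866 yaw -10.392859562792383 origin [0.6132 0.085  0.354 ]
((342.79730224609375, 198.71621704101562), (16.933094024658203, 35.01698303222656), 9.462322235107422)
[[ 0.4437 -0.3749  0.06  ]
 [ 0.5755 -0.4033  0.06  ]
 [ 0.5638 -0.4663  0.06  ]
 [ 0.4324 -0.4369  0.06  ]]
```

View pics/m_scene.png

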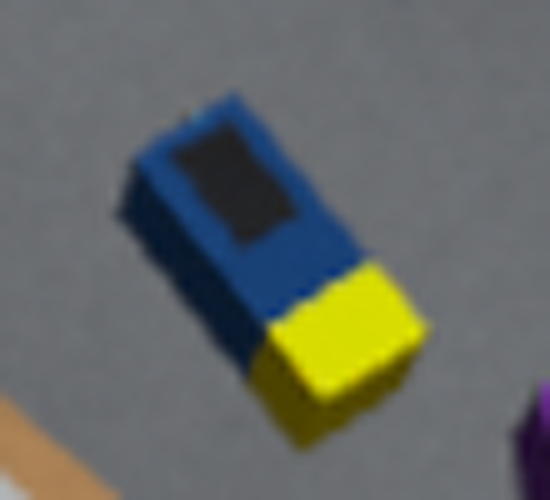

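View pics/m_top.png

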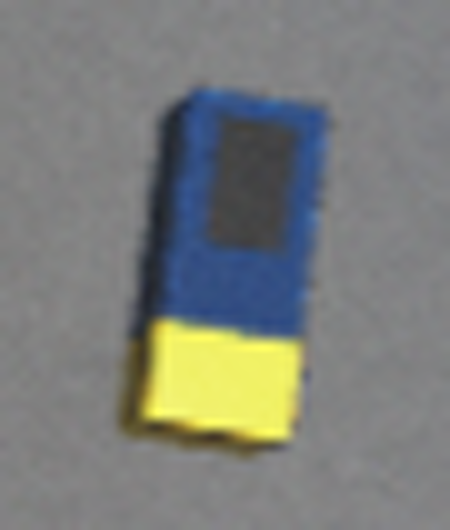

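```bash
python3 - <<'E'
from h import *
np.set_printoptions(precision=4,suppress=True)
for n,P,o in(("scene",[(138,163),(235,95),(428,326),(322,402)],(295,135)),("top",[(193,92),(325,105),(290,440),(142,420)],(320,172))):
    w=np.array([onz(n,np.array(p)/10+o-.45,.06) for p in P])
    ax=(w[0]+w[1]-w[2]-w[3])/2
    print(n,w[:,:2],"c",w.mean(0),"L",np.linalg.norm(ax),"W",np.linalg.norm(w[0]-w[1]),np.linalg.norm(w[2]-w[3]),"yaw",np.degrees(np.arctan2(ax[1],ax[0])))
# bystander tops/bases rough
for nm,uv,z in(("spray",(478,215),.19),("carton",(452,307),.065),("spool",(305,333),.052),("jar",(267,339),.085),("driver",(365,325),.02),("purple",(521,369),.06),("mug",(180,238),.09),("turq",(590,341),.06),("greybox c1",(468,195),.2),("tool",(202,313),.05)):
    print(nm,onz("top",np.array(uv)/1.5,z))
E
```

```text
scene [[ 0.567  -0.4102]
 [ 0.5606 -0.4607]
 [ 0.4375 -0.4407]
 [ 0.4447 -0.3865]] c [ 0.5025 -0.4245  0.06  ] L 0.12465146625511735 W 0.05084554432647076 0.054735520836187365 yaw -10.103965456497805
top [[ 0.5727 -0.409 ]
 [ 0.567  -0.459 ]
 [ 0.4393 -0.4383]
 [ 0.4475 -0.3833]] c [ 0.5066 -0.4224  0.06  ] L 0.12856007491801302 W 0.050322756556727785 0.05568912010084152 yaw -10.38920595411465
spray [ 0.6829 -0.3151  0.19  ]
carton [ 0.482  -0.2621  0.065 ]
spool [0.4226 0.1082 0.052 ]
jar [0.4065 0.1963 0.085 ]
driver [ 0.4438 -0.0417  0.02  ]
purple [ 0.3266 -0.4274  0.06  ]
mug [0.6634 0.4219 0.09  ]
turq [ 0.3932 -0.6024  0.06  ]
greybox c1 [ 0.7288 -0.292   0.2   ]
tool [0.4769 0.371  0.05  ]
```

>>> {"name": "carry_out", "arguments": {"translation": [[-6,-9.5,-6],[-12,-19,-12],[-15,-24,-18],[-18,-30,-24],[-18,-30,-27]], "turn": [0.15,0.3,0.45,0.6,0.644], "gripper": [1,1,1,1,1]}}

```text
time_s: 0.82
tool_pos: [0.426, -0.3642, 0.4082]
tool_rot: [180.0, 0.0, -100.6]
force: [1.2, -0.6, 0.1]
grip_width: 0.087
```

>>> {"name": "carry_out", "arguments": {"translation": [[-5,-2,-2],[-10,-4.5,-4],[-16,-7,-6],[-22,-9.5,-8],[-28,-12,-9]], "turn": [0,0,0,0,0], "gripper": [1,1,1,1,1]}}

```text
time_s: 1.45
tool_pos: [0.5875, -0.1231, 0.496]
tool_rot: [-179.9, -0.0, -100.6]
force: [0.8, -0.1, -0.5]
grip_width: 0.0873
```

```bash
python3 - <<'E'
from cell import telemetry
o=telemetry.get_obs(); print(o['qpos'],o['tool_pos'],o['tool_rot'])
E
```

```text
[ 24.98798803  14.72326186 -21.77298065  58.53157761   5.70682669
 107.58681701 -94.94766819] [ 0.58749294 -0.12312294  0.49601759] [-1.79912047e+02 -1.97428915e-02 -1.00551258e+02]
```

>>> {"name": "carry_out", "arguments": {"translation": [[0,-5,0],[0,-10,0],[0,-15,0],[0,-20,0],[0,-25,0]], "turn": [0,0,0,0,0], "gripper": [1,1,1,1,1]}}

```text
time_s: 2.08
tool_pos: [0.8236, -0.1679, 0.4528]
tool_rot: [-174.2, -0.2, -100.5]
force: [9.2, -4.2, 87.3]
grip_width: 0.0871
```

```bash
python3 - <<'E'
from cell import telemetry
o=telemetry.get_obs(); print(o['qpos'],o['tool_pos'],o['tool_rot'])
E
```

```text
[  8.86676997  53.68077374  22.64620743   3.24695841 -21.60397415
 117.49733529 -89.99767137] [ 0.82357265 -0.1678758   0.45284313] [-1.74184025e+02 -1.57437730e-01 -1.00463172e+02]
```

>>> {"name": "carry_out", "arguments": {"translation": [[0,1,0],[0,4,0],[0,9,0]], "turn": [0,0,0], "gripper": [1,1,1]}}

```text
time_s: 2.45
tool_pos: [0.7355, -0.1521, 0.4374]
tool_rot: [-174.7, -0.1, -100.5]
force: [-0.3, 0.6, 3.6]
grip_width: 0.0872
```

```bash
python3 - <<'E'
from cell import telemetry
o=telemetry.get_obs(); print(o['qpos'],o['tool_pos'],o['tool_rot'],o['force'])
E
```

```text
[ -4.83768777  29.74758637  28.33609374  47.17923896 -14.56075407
 100.37126285 -84.18100359] [ 0.73554362 -0.15206839  0.43743642] [-1.74706147e+02 -1.47858366e-01 -1.00454584e+02] [-0.34311336  0.59869469  3.56492384]
```

>>> {"name": "carry_out", "arguments": {"translation": [[0,4,-2],[0,8,-5],[0,12,-9],[0,13,-14],[0,13,-18]], "turn": [0,0,0,0,0], "gripper": [1,1,1,1,1]}}

```text
time_s: 3.08
tool_pos: [0.5885, -0.1253, 0.6122]
tool_rot: [-174.3, 0.1, -100.5]
force: [0.5, 0.2, -0.1]
grip_width: 0.0872
```

```bash
cat > st.py <<'E'
import sys,numpy as np
from cell import telemetry
from scipy.spatial.transform import Rotation as Ro
np.set_printoptions(precision=2,suppress=True)
o=telemetry.get_obs(); R=Ro.from_euler('xyz',o['tool_rot'],degrees=True).as_matrix()
YAW=np.radians(-10.5); CX=np.array([np.cos(YAW),np.sin(YAW),0]);CY=np.array([-CX[1],CX[0],0]);O=np.array([.612,.0847,0])
p=np.array(o['tool_pos'])
z=R[:,2]
print('t',o['time_s'],'q',o['qpos'],'pos mm',p*1000,'F',o['force'],'w mm',o['grip_width']*1000)
print('tilt',np.degrees(np.arccos(-z[2])),'azim',np.degrees(np.arctan2(z[1],z[0])),'toolx',R[:,0],'in cab: z',[z@CX,z@CY,z[2]],'x',[R[:,0]@CX,R[:,0]@CY,R[2,0]])
g=p-.011*z
print('grasp pt world mm',g*1000,'cab mm',1000*np.array([(g-O)@CX,(g-O)@CY,g[2]]))
def goto(tgt):  # grasp-point target, world m
    print('tool delta cm for grasp->',np.array(tgt)*1000,':',R.T@(np.array(tgt)-g)*100)
def cab(x,y,zz): return O+x*CX/1000+y*CY/1000+[0,0,zz/1000]
E
python3 st.py
```

```text
t 3.075 q [ -8.62  16.97  30.28  42.75 -10.6  116.38 -85.54] pos mm [ 588.52 -125.29  612.16] F [ 0.55  0.25 -0.08] w mm 87.15899005980812
tilt 5.727319352520971 azim -9.83271442402005 toolx [-0.18 -0.98 -0.  ] in cab: z [np.float64(0.09978742570313327), np.float64(0.0011622098714054513), np.float64(-0.9950080999367573)] x [np.float64(0.0008074755232624376), np.float64(-0.9999990831421562), np.float64(-0.0010870593938967152)]
grasp pt world mm [ 587.44 -125.1   623.1 ] cab mm [  14.08 -210.76  623.1 ]
```

>>> {"name": "carry_out", "arguments": {"translation": [[0,0.5,-3],[0,1,-6],[0,1.5,-9],[0,2,-12],[0,2,-15]], "turn": [0,0,0,0,0], "gripper": [1,1,1,1,1]}}

```text
time_s: 3.7
tool_pos: [0.5431, -0.1166, 0.6682]
tool_rot: [-170.0, -0.1, -100.6]
force: [-0.2, 0.7, 1.3]
grip_width: 0.0871
```

```bash
python3 st.py
```

```text
t 3.7 q [ -4.2   10.58  19.18  42.27  -4.51 117.61 -88.62] pos mm [ 543.12 -116.64  668.2 ] F [-0.2   0.74  1.27] w mm 87.14929114448971
tilt 10.040267431176591 azim -11.276072471426506 toolx [-0.18 -0.98  0.  ] in cab: z [np.float64(0.17432426423417322), np.float64(-0.002361370034584041), np.float64(-0.9846854700008393)] x [np.float64(-0.0010969800708433503), np.float64(-0.9999969697602425), np.float64(0.002203884084260435)]
grasp pt world mm [ 541.24 -116.27  679.03] cab mm [ -32.95 -210.5   679.03]
```

>>> {"name": "carry_out", "arguments": {"translation": [[0,-2,-4],[0,-4,-8],[0,-5,-12],[0,-6,-16],[0,-6,-20]], "turn": [0,0,0,0,0], "gripper": [1,1,1,1,1]}}

```text
time_s: 4.32
tool_pos: [0.5479, -0.1159, 0.7035]
tool_rot: [-165.6, -0.2, -100.5]
force: [0.2, -0.2, 0.3]
grip_width: 0.0868
```

```bash
python3 st.py
```

```text
t 4.325 q [ -3.86  10.94  19.24  37.54  -4.95 117.61 -88.76] pos mm [ 547.9  -115.94  703.53] F [ 0.21 -0.24  0.3 ] w mm 86.75777607562648
tilt 14.405060959809537 azim -11.385965282461719 toolx [-0.18 -0.98  0.  ] in cab: z [np.float64(0.24874570044613356), np.float64(-0.0038466641513009055), np.float64(-0.9685611904698996)] x [np.float64(-0.0005938026353446841), np.float64(-0.9999925313129724), np.float64(0.0038189942005833616)]
grasp pt world mm [ 545.22 -115.4   714.18] cab mm [ -29.2  -208.92  714.18]
```

>>> {"name": "carry_out", "arguments": {"translation": [[0,-4,-6],[0,-8,-12],[0,-12,-18],[0,-14,-24],[0,-16,-30]], "turn": [0,0,0,0,0], "gripper": [1,1,1,1,1]}}

```text
time_s: 4.95
tool_pos: [0.5683, -0.118, 0.735]
tool_rot: [-161.2, -0.3, -100.6]
force: [-0.3, -0.8, -0.1]
grip_width: 0.0873
```

```bash
python3 st.py
```

```text
t 4.95 q [ -1.22  13.67  17.63  30.37  -6.02 117.61 -88.94] pos mm [ 568.33 -118.01  735.04] F [-0.28 -0.81 -0.12] w mm 87.27096636750579
tilt 18.80451463772491 azim -11.450118748661147 toolx [-0.18 -0.98  0.01] in cab: z [np.float64(0.32229596722574316), np.float64(-0.005345027425250479), np.float64(-0.9466238641571667)] x [np.float64(-0.0011309473069220787), np.float64(-0.9999855198569323), np.float64(0.005261276903004403)]
grasp pt world mm [ 564.86 -117.3   745.45] cab mm [  -9.54 -207.21  745.45]
```

>>> {"name": "carry_out", "arguments": {"translation": [[0,4,-8],[0,6,-16]], "turn": [0,0], "gripper": [1,1]}}

```text
time_s: 5.2
tool_pos: [0.4931, -0.1033, 0.7715]
tool_rot: [-158.2, -0.4, -100.6]
force: [-0.6, 1.1, 0.7]
grip_width: 0.087
```

```bash
python3 st.py
```

```text
t 5.2 q [-22.52   4.15  36.65  37.16  -3.66 117.65 -89.28] pos mm [ 493.13 -103.31  771.49] F [-0.61  1.09  0.71] w mm 87.02888424934615
tilt 21.798561212279342 azim -11.514784029686231 toolx [-0.18 -0.98  0.01] in cab: z [np.float64(0.37128627750011167), np.float64(-0.006576658699889342), np.float64(-0.928495152222377)] x [np.float64(-0.0016586744520039704), np.float64(-0.9999780178096278), np.float64(0.006419711565956637)]
grasp pt world mm [ 489.13 -102.49  781.71] cab mm [ -86.7  -206.45  781.71]
```

>>> {"name": "carry_out", "arguments": {"translation": [[0,-2,-6],[0,-5,-12],[0,-7,-18]], "turn": [0,0,0], "gripper": [1,1,1]}}

```text
time_s: 5.58
tool_pos: [0.489, -0.1002, 0.8045]
tool_rot: [-154.1, -0.6, -100.6]
force: [0.5, 0.1, -0.4]
grip_width: 0.0872
```

```bash
python3 st.py
```

```text
t 5.575 q [-26.14   4.26  41.12  33.21  -4.4  117.6  -89.15] pos mm [ 488.96 -100.17  804.47] F [ 0.5   0.12 -0.36] w mm 87.23351362582504
tilt 25.894506591190822 azim -11.730021693923005 toolx [-0.18 -0.98  0.01] in cab: z [np.float64(0.43661490738945397), np.float64(-0.009374657799798358), np.float64(-0.8995996545333016)] x [np.float64(-0.0016806342925474278), np.float64(-0.9999524610743865), np.float64(0.009604741519298299)]
grasp pt world mm [484.26 -99.2  814.37] cab mm [ -92.09 -204.09  814.37]
```

>>> {"name": "carry_out", "arguments": {"translation": [[0,0,-6],[0,-1,-12],[0,-2,-18]], "turn": [0,0,0], "gripper": [1,1,1]}}

```text
time_s: 5.95
tool_pos: [0.45, -0.0916, 0.8364]
tool_rot: [-150.2, -0.4, -100.2]
force: [1.0, -0.5, 0.6]
grip_width: 0.087
```

```bash
python3 st.py
```

```text
t 5.95 q [ -8.71  -0.26  15.08  32.88   2.59 117.62 -91.88] pos mm [449.98 -91.65 836.45] F [ 1.   -0.51  0.58] w mm 86.98466915329485
tilt 29.807983833805906 azim -10.877535435453378 toolx [-0.18 -0.98  0.01] in cab: z [np.float64(0.4970840828712294), np.float64(-0.0032754519332469432), np.float64(-0.8676961945120548)] x [np.float64(0.005484475016532295), np.float64(-0.9999610393355002), np.float64(0.006916671515957429)]
grasp pt world mm [444.61 -90.62 845.99] cab mm [-132.64 -202.88  845.99]
```

>>> {"name": "carry_out", "arguments": {"translation": [[0,-3,-5],[0,-6,-10],[0,-9,-15]], "turn": [0,0,0], "gripper": [1,1,1]}}

```text
time_s: 6.32
tool_pos: [0.454, -0.0968, 0.8693]
tool_rot: [-146.1, -0.4, -100.8]
force: [0.1, -0.6, -0.0]
grip_width: 0.0869
```

```bash
python3 st.py
```

```text
t 6.325 q [-39.89   1.22  51.25  27.67  -0.88 117.61 -90.2 ] pos mm [453.97 -96.78 869.31] F [ 0.12 -0.61 -0.03] w mm 86.90495032589796
tilt 33.950297984401175 azim -11.38288447560487 toolx [-0.19 -0.98  0.01] in cab: z [np.float64(0.5584072310885283), np.float64(-0.008605312713935708), np.float64(-0.8295223401820704)] x [np.float64(-0.004375566372172681), np.float64(-0.9999628393470634), np.float64(0.007427943449015539)]
grasp pt world mm [447.95 -95.57 878.43] cab mm [-128.45 -207.15  878.43]
```

>>> {"name": "carry_out", "arguments": {"translation": [[0,-3,-5],[0,-6,-10],[0,-9,-15],[0,-10,-16]], "turn": [0,0,0,0], "gripper": [1,1,1,1]}}

```text
time_s: 6.82
tool_pos: [0.445, -0.0931, 0.9014]
tool_rot: [-141.9, -0.4, -100.6]
force: [0.3, -1.3, -0.9]
grip_width: 0.0869
```

```bash
python3 st.py
```

```text
t 6.825 q [-46.19   1.97  61.06  23.25  -4.11 117.61 -89.38] pos mm [445.03 -93.09 901.37] F [ 0.35 -1.25 -0.91] w mm 86.85126723899644
tilt 38.12489761994715 azim -11.141821012324213 toolx [-0.18 -0.98  0.01] in cab: z [np.float64(0.6173390413031921), np.float64(-0.006915653221844147), np.float64(-0.7866668175430885)] x [np.float64(-0.00195542441127497), np.float64(-0.9999717607433698), np.float64(0.007256309749238965)]
grasp pt world mm [438.37 -91.78 910.02] cab mm [-138.56 -205.17  910.02]
```

```bash
python3 - <<'E'
from st import *
goto(cab(-150,-100,600)); goto(cab(-150,-65,375)); goto(cab(-56,-65,260))
E
```

```text
t 6.825 q [-46.19   1.97  61.06  23.25  -4.11 117.61 -89.38] pos mm [445.03 -93.09 901.37] F [ 0.35 -1.25 -0.91] w mm 86.85126723899644
tilt 38.12489761994715 azim -11.141821012324213 toolx [-0.18 -0.98  0.01] in cab: z [np.float64(0.6173390413031921), np.float64(-0.006915653221844147), np.float64(-0.7866668175430885)] x [np.float64(-0.00195542441127497), np.float64(-0.9999717607433698), np.float64(0.007256309749238965)]
grasp pt world mm [438.37 -91.78 910.02] cab mm [-138.56 -205.17  910.02]
tool delta cm for grasp-> [446.29  13.71 600.  ] : [-10.74  20.01  23.61]
tool delta cm for grasp-> [452.67  48.12 375.  ] : [-14.4   33.89  41.29]
tool delta cm for grasp-> [545.09  30.99 260.  ] : [-14.5   33.59  56.13]
```

>>> {"name": "carry_out", "arguments": {"translation": [[-1,2,2.5],[-3,6,7],[-5.5,10,12],[-8,15,17.5],[-10.7,20,23.6]], "turn": [0,0,0,0,0], "gripper": [0.55,0.55,0.55,0.55,0.55]}}

```text
time_s: 7.45
tool_pos: [0.449, -0.0654, 0.7851]
tool_rot: [-142.1, 0.2, -100.1]
force: [-0.6, -0.4, 0.9]
grip_width: 0.05
```

```bash
python3 - <<'E'
from st import *
goto(cab(-150,-65,375)); goto(cab(-56,-65,260))
E
```

```text
t 7.45 q [-10.13 -16.03   5.28  59.69  10.44  99.   -99.64] pos mm [448.95 -65.36 785.09] F [-0.63 -0.41  0.88] w mm 50.001470627919176
tilt 37.936005711881116 azim -9.926761483490829 toolx [-0.18 -0.98 -0.  ] in cab: z [np.float64(0.6147501846706057), np.float64(0.006150719049108042), np.float64(-0.7886979010385631)] x [np.float64(0.0063572597585491225), np.float64(-0.9999757503742636), np.float64(-0.002843222079015495)]
grasp pt world mm [442.29 -64.19 793.77] cab mm [-139.73 -177.32  793.77]
tool delta cm for grasp-> [452.67  48.12 375.  ] : [-11.12  26.52  32.47]
tool delta cm for grasp-> [545.09  30.99 260.  ] : [-11.03  26.17  47.31]
```

>>> {"name": "carry_out", "arguments": {"translation": [[-2,4,5],[-4,8,10],[-6,12,15],[-8,16,20],[-10,20,25]], "turn": [0,0,0,0,0], "gripper": [0.55,0.55,0.55,0.55,0.55]}}

```text
time_s: 8.07
tool_pos: [0.5205, -0.013, 0.6138]
tool_rot: [-146.2, -1.6, -101.1]
force: [-1.3, -1.1, 1.0]
grip_width: 0.0479
```

```bash
python3 - <<'E'
from st import *
goto(cab(-150,-65,375)); goto(cab(-56,-65,260))
E
```

```text
t 8.075 q [   4.36  -17.08   -9.62   81.89    7.78   82.82 -105.01] pos mm [520.47 -13.04 613.82] F [-1.3  -1.13  1.  ] w mm 47.899132162367366
tilt 33.81132823041052 azim -13.51661338304188 toolx [-0.19 -0.98  0.03] in cab: z [np.float64(0.5556888259225522), np.float64(-0.029283988895595102), np.float64(-0.8308744650903517)] x [np.float64(-0.010510727837796038), np.float64(-0.9995470610676663), np.float64(0.02819924309818095)]
grasp pt world mm [514.52 -11.61 622.96] cab mm [ -78.29 -112.46  622.96]
tool delta cm for grasp-> [452.67  48.12 375.  ] : [-5.37 19.71 16.48]
tool delta cm for grasp-> [545.09  30.99 260.  ] : [-5.79 18.29 31.26]
```

```bash
python3 - <<'E'
from st import *
goto(cab(-110,-70,400)); goto(cab(-120,-65,360))
E
```

```text
t 8.075 q [   4.36  -17.08   -9.62   81.89    7.78   82.82 -105.01] pos mm [520.47 -13.04 613.82] F [-1.3  -1.13  1.  ] w mm 47.899132162367366
tilt 33.81132823041052 azim -13.51661338304188 toolx [-0.19 -0.98  0.03] in cab: z [np.float64(0.5556888259225522), np.float64(-0.029283988895595102), np.float64(-0.8308744650903517)] x [np.float64(-0.010510727837796038), np.float64(-0.9995470610676663), np.float64(0.02819924309818095)]
grasp pt world mm [514.52 -11.61 622.96] cab mm [ -78.29 -112.46  622.96]
tool delta cm for grasp-> [491.09  35.92 400.  ] : [-4.84 15.   16.64]
tool delta cm for grasp-> [482.16  42.66 360.  ] : [-5.44 18.05 19.39]
```

>>> {"name": "carry_out", "arguments": {"translation": [[-1,2.5,4],[-2,5,8],[-3,8,11],[-4,11.5,14],[-4.8,15,16.6]], "turn": [0,0,0,0,0], "gripper": [0.55,0.55,0.55,0.55,0.55]}}

```text
time_s: 8.7
tool_pos: [0.5305, 0.0348, 0.3186]
tool_rot: [-153.5, 1.8, -100.3]
force: [1.4, 1.1, -0.1]
grip_width: 0.0475
```

```bash
python3 - <<'E'
from st import *
goto(cab(-110,-65,360)); goto(cab(-56,-65,260))
E
```

```text
t 8.7 q [ -14.8   -17.16    1.99  113.34   10.67   58.94 -116.97] pos mm [530.53  34.81 318.63] F [ 1.41  1.1  -0.11] w mm 47.4714770619955
tilt 26.60489703461522 azim -6.606321194796678 toolx [-0.18 -0.98 -0.03] in cab: z [np.float64(0.4468018046062097), np.float64(0.030410368795849862), np.float64(-0.8941159638829488)] x [np.float64(0.003917063565653741), np.float64(-0.9994790229090951), np.float64(-0.03203653192377162)]
grasp pt world mm [525.63  35.38 328.46] cab mm [-75.93 -64.24 328.46]
tool delta cm for grasp-> [492.    40.83 360.  ] : [-0.04  1.64 -4.34]
tool delta cm for grasp-> [545.09  30.99 260.  ] : [0.3  1.27 7.01]
```

>>> {"name": "carry_out", "arguments": {"translation": [[0.1,0.6,1.5],[0.2,1.2,3],[0.3,1.3,5],[0.3,1.3,7],[0.3,1.3,7]], "turn": [0,0,0,0,0], "gripper": [0.55,0.55,0.55,0.55,0.55]}}

```text
time_s: 9.32
tool_pos: [0.5525, 0.0276, 0.2552]
tool_rot: [-153.2, 1.8, -100.6]
force: [-0.4, -1.2, 0.6]
grip_width: 0.0479
```

```bash
cat > snap.py <<'E'
import sys,cv2
from cell import read_camera
tag=sys.argv[1]
x0,x1,y0,y1=[int(v) for v in sys.argv[3:7]] if len(sys.argv)>6 else (0,512,0,384)
im=read_camera(sys.argv[2])[:,:,::-1]; cv2.imwrite(f"raw_{tag}.png",im)
c=im[y0:y1,x0:x1]; f=min(780/c.shape[1],580/c.shape[0]); cv2.imwrite(f"pics/{tag}.png",cv2.resize(c,None,fx=f,fy=f,interpolation=cv2.INTER_CUBIC)); print(f)
E
python3 - <<'E'
from st import *
goto(cab(-56,-65,260))
E
python3 snap.py a1 scene 130 290 120 240
```

```text
t 9.325 q [ -14.37  -13.05    3.11  117.51   11.44   50.31 -117.53] pos mm [552.5   27.59 255.16] F [-0.44 -1.16  0.58] w mm 47.85810984384636
tilt 26.899411366016352 azim -6.904820661947108 toolx [-0.18 -0.98 -0.03] in cab: z [np.float64(0.4515351773972569), np.float64(0.028370044710022913), np.float64(-0.8918021776918797)] x [np.float64(-0.0008821738807670163), np.float64(-0.9994796975296638), np.float64(-0.03224214625696792)]
grasp pt world mm [547.56  28.19 264.97] cab mm [-53.06 -67.31 264.97]
tool delta cm for grasp-> [545.09  30.99 260.  ] : [-0.21  0.49  0.32]
4.833333333333333
```

View pics/a1.png

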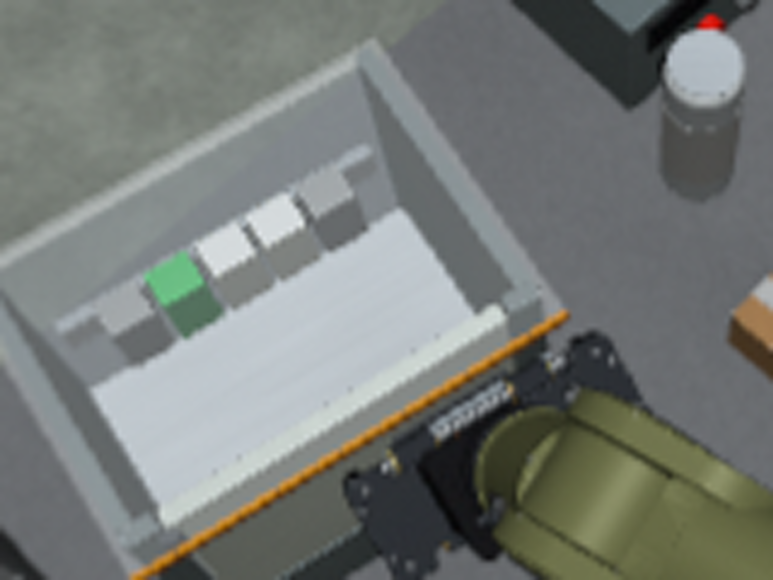

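The picture shows the hand under the roof edge and hiding the handle, around (450,440) in the crop. I'll close and check the width.

>>> {"name": "carry_out", "arguments": {"translation": [[-0.2,0.3,0.2],[-0.2,0.3,0.2],[-0.2,0.3,0.2],[-0.2,0.3,0.2]], "turn": [0,0,0,0], "gripper": [0.55,0,0,0], "squeeze": 25}}

```text
time_s: 9.88
tool_pos: [0.5502, 0.0304, 0.2517]
tool_rot: [-153.2, 1.9, -100.5]
force: [0.9, 2.0, 0.6]
grip_width: 0.0258
```

```bash
python3 st.py
```

```text
t 9.875 q [ -14.43  -13.16    2.79  118.     11.54   50.02 -117.98] pos mm [550.21  30.45 251.74] F [0.94 2.04 0.6 ] w mm 25.757068296590095
tilt 26.877053204667845 azim -6.782269326367446 toolx [-0.18 -0.98 -0.03] in cab: z [np.float64(0.45112615895609), np.float64(0.029313211559738754), np.float64(-0.8919786568823146)] x [np.float64(-0.00017973133025852358), np.float64(-0.9994574399739177), np.float64(-0.03293620162421673)]
grasp pt world mm [545.27  31.03 261.56] cab mm [-55.83 -64.93 261.56]
```

>>> {"name": "carry_out", "arguments": {"translation": [[0,0,0],[0,0,0],[0,0,0]], "turn": [0,0,0], "gripper": [0,0,0]}}

```text
time_s: 10.25
tool_pos: [0.5505, 0.0322, 0.252]
tool_rot: [-153.1, 1.9, -100.3]
force: [0.4, 4.2, 1.0]
grip_width: 0.0133
```

>>> {"name": "carry_out", "arguments": {"translation": [[-0.7,0,0],[-1.4,0,0],[-2.1,0,0],[-2.8,0,0],[-3.3,0,0]], "turn": [0,0,0,0,0], "gripper": [0,0,0,0,0]}}

```text
time_s: 10.88
tool_pos: [0.556, 0.0631, 0.252]
tool_rot: [-153.3, 1.8, -100.5]
force: [-0.1, -2.3, -0.4]
grip_width: 0.0132
```

```bash
python3 st.py
```

```text
t 10.875 q [ -15.48  -11.47   -0.1   116.62   12.86   50.55 -122.58] pos mm [555.98  63.13 251.98] F [-0.06 -2.32 -0.38] w mm 13.168018122278232
tilt 26.792753102243893 azim -6.866548154754171 toolx [-0.18 -0.98 -0.03] in cab: z [np.float64(0.449858558119666), np.float64(0.028566398435823474), np.float64(-0.8926428393074693)] x [np.float64(-0.00018500634638138862), np.float64(-0.9994853253194197), np.float64(-0.032078813004622175)]
grasp pt world mm [551.06  63.72 261.8 ] cab mm [-56.09 -31.73 261.8 ]
```

>>> {"name": "carry_out", "arguments": {"translation": [[-0.4,1.0,-0.5],[-0.9,1.9,-1.0],[-1.5,2.8,-1.4],[-2.1,3.7,-1.8],[-2.9,4.5,-2.2]], "turn": [0.05,0.1,0.15,0.2,0.25], "gripper": [0,0,0,0,0]}}

```text
time_s: 11.5
tool_pos: [0.5118, 0.0999, 0.2524]
tool_rot: [-154.4, 8.2, -113.6]
force: [1.6, -3.5, 0.8]
grip_width: 0.017
```

```bash
python3 st.py
```

```text
t 11.5 q [ -14.78  -15.68   -6.83  119.8    13.5    52.74 -143.16] pos mm [511.82  99.88 252.4 ] F [ 1.58 -3.45  0.77] w mm 17.023074919234734
tilt 26.80725980405023 azim -7.049960200992377 toolx [-0.4  -0.91 -0.14] in cab: z [np.float64(0.45017328215215285), np.float64(0.027139792341861542), np.float64(-0.8925286817284916)] x [np.float64(-0.2236237654800462), np.float64(-0.9642595724874975), np.float64(-0.1421122386663236)]
grasp pt world mm [506.9  100.49 262.22] cab mm [-106.22   -3.63  262.22]
```

```bash
python3 - <<'E'
from st import *
goto(cab(-118,8,262));goto(cab(-130,20,262))
E
```

```text
t 11.5 q [ -14.78  -15.68   -6.83  119.8    13.5    52.74 -143.16] pos mm [511.82  99.88 252.4 ] F [ 1.58 -3.45  0.77] w mm 17.023074919234734
tilt 26.80725980405023 azim -7.049960200992377 toolx [-0.4  -0.91 -0.14] in cab: z [np.float64(0.45017328215215285), np.float64(0.027139792341861542), np.float64(-0.8925286817284916)] x [np.float64(-0.2236237654800462), np.float64(-0.9642595724874975), np.float64(-0.1421122386663236)]
grasp pt world mm [506.9  100.49 262.22] cab mm [-106.22   -3.63  262.22]
tool delta cm for grasp-> [497.43 114.07 262.  ] : [-0.85  1.33 -0.48]
tool delta cm for grasp-> [487.82 128.06 262.  ] : [-1.74  2.69 -0.99]
```

Pull a bit more, then open the fingers.

>>> {"name": "carry_out", "arguments": {"translation": [[-0.8,1.3,-0.5],[-1.7,2.7,-1.0],[-1.7,2.7,-1.0],[-1.7,2.7,-1.0],[-1.7,2.7,-1.0]], "turn": [0,0,0,0,0], "gripper": [0,0,0.6,0.6,0.6]}}

```text
time_s: 12.12
tool_pos: [0.4928, 0.1281, 0.2525]
tool_rot: [-154.4, 8.3, -113.4]
force: [-0.4, -0.4, 0.4]
grip_width: 0.042
```

```bash
python3 st.py; python3 snap.py a2 top 90 300 100 260
```

```text
t 12.125 q [ -15.68  -16.79  -10.22  120.5    13.9    53.91 -147.35] pos mm [492.85 128.14 252.51] F [-0.38 -0.38  0.35] w mm 41.97268602898941
tilt 26.84199094566633 azim -6.662882359517909 toolx [-0.39 -0.91 -0.14] in cab: z [np.float64(0.4505193910308753), np.float64(0.030216622893790235), np.float64(-0.8922551395234792)] x [np.float64(-0.22066380169253605), np.float64(-0.9646484465136755), np.float64(-0.14408629796531466)]
grasp pt world mm [487.92 128.72 262.33] cab mm [-130.03   20.67  262.33]
3.625
```

View pics/a2.png

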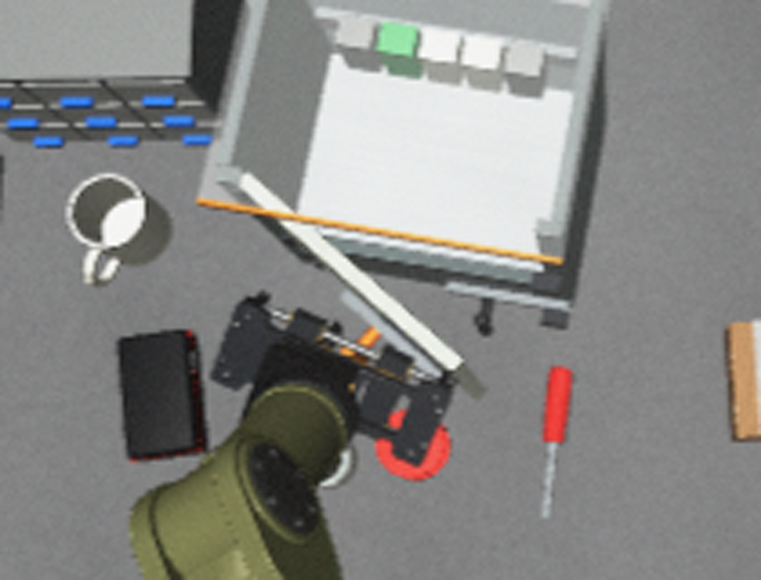

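```bash
python3 - <<'E'
from st import *
goto(cab(-130,20,330));goto(cab(-125,10,420));goto(cab(-88,-100,420))
E
```

```text
t 12.175 q [ -15.68  -16.79  -10.21  120.5    13.91   53.92 -147.36] pos mm [492.87 128.02 252.54] F [0.04 0.1  0.63] w mm 45.29863289936724
tilt 26.84095790635292 azim -6.6905889263117935 toolx [-0.39 -0.91 -0.14] in cab: z [np.float64(0.450517898398692), np.float64(0.029997692530399946), np.float64(-0.8922632804645035)] x [np.float64(-0.22085389659787827), np.float64(-0.9646263125217062), np.float64(-0.14394316082506015)]
grasp pt world mm [487.94 128.6  262.36] cab mm [-129.99   20.56  262.36]
tool delta cm for grasp-> [487.82 128.06 330.  ] : [-0.92 -2.91 -6.04]
tool delta cm for grasp-> [490.92 117.31 420.  ] : [ -1.36  -7.45 -13.87]
tool delta cm for grasp-> [507.25   2.41 420.  ] : [  8.43 -13.54 -12.54]
```

>>> {"name": "carry_out", "arguments": {"translation": [[-0.4,-1.4,-3],[-0.9,-2.9,-6],[-1.2,-5,-10],[-1.4,-7.5,-13.9],[3,-10,-13.5]], "turn": [0,0,0,-0.1,-0.25], "gripper": [0.6,0.6,0.6,0.3,0]}}

```text
time_s: 12.8
tool_pos: [0.5147, 0.0925, 0.4124]
tool_rot: [-153.8, 2.7, -102.1]
force: [-0.0, 0.5, -0.9]
grip_width: 0.0394
```

```bash
python3 - <<'E'
from st import *
goto(cab(-88,-105,410));goto(cab(-85,-95,328))
E
```

```text
t 12.8 q [  -3.18  -17.27  -13.54  102.47    6.63   70.21 -120.58] pos mm [514.68  92.49 412.39] F [-0.01  0.51 -0.89] w mm 39.40853716072974
tilt 26.29133040530428 azim -6.641451621860184 toolx [-0.21 -0.98 -0.05] in cab: z [np.float64(0.4419315003377229), np.float64(0.02980667405548098), np.float64(-0.896553462539184)] x [np.float64(-0.027267603436133964), np.float64(-0.9985396159532438), np.float64(-0.04663810861086351)]
grasp pt world mm [509.84  93.05 422.25] cab mm [-101.97  -10.41  422.25]
tool delta cm for grasp-> [506.34  -2.51 410.  ] : [ 9.46 -1.14  1.43]
tool delta cm for grasp-> [511.11   6.78 328.  ] : [8.84 2.25 8.95]
```

>>> {"name": "carry_out", "arguments": {"translation": [[4.5,-0.6,0.7],[9.5,-1.1,1.4],[9.5,0.5,4.5],[9.2,2,8],[8.9,2.2,8.9]], "turn": [0,0,0,0,0], "gripper": [0,0,0,0,0]}}

```text
time_s: 13.42
tool_pos: [0.5219, -0.0006, 0.3098]
tool_rot: [-154.9, 2.3, -103.1]
force: [0.2, 0.4, -0.4]
grip_width: 0.0007
```

```bash
python3 - <<'E'
from st import *
goto(cab(-85,-95,328));goto(cab(-110,-40,328));goto(cab(-126,-5,328));goto(cab(-135,57,328));goto(cab(-130,100,328))
E
python3 snap.py a3 scene 130 290 120 240
```

```text
t 13.425 q [   3.02  -17.17   -8.2   113.8     3.81   58.74 -110.21] pos mm [521.87  -0.58 309.79] F [ 0.18  0.42 -0.45] w mm 0.7232629012052307
tilt 25.156894979341295 azim -8.101943194047687 toolx [-0.23 -0.97 -0.04] in cab: z [np.float64(0.42472616746940806), np.float64(0.017786870755473937), np.float64(-0.905147120580669)] x [np.float64(-0.04495170968722587), np.float64(-0.9981594266998909), np.float64(-0.04070752616335366)]
grasp pt world mm [517.24   0.08 319.74] cab mm [ -77.76 -100.47  319.74]
tool delta cm for grasp-> [511.11   6.78 328.  ] : [-0.55  0.34 -1.05]
tool delta cm for grasp-> [496.55  65.42 328.  ] : [-5.92  2.92 -2.01]
tool delta cm for grasp-> [487.2  102.75 328.  ] : [-9.35  4.57 -2.63]
tool delta cm for grasp-> [489.65 165.35 328.  ] : [-15.49   5.74  -2.9 ]
tool delta cm for grasp-> [502.4  206.72 328.  ] : [-19.81   5.54  -2.61]
4.833333333333333
```

View pics/a3.png

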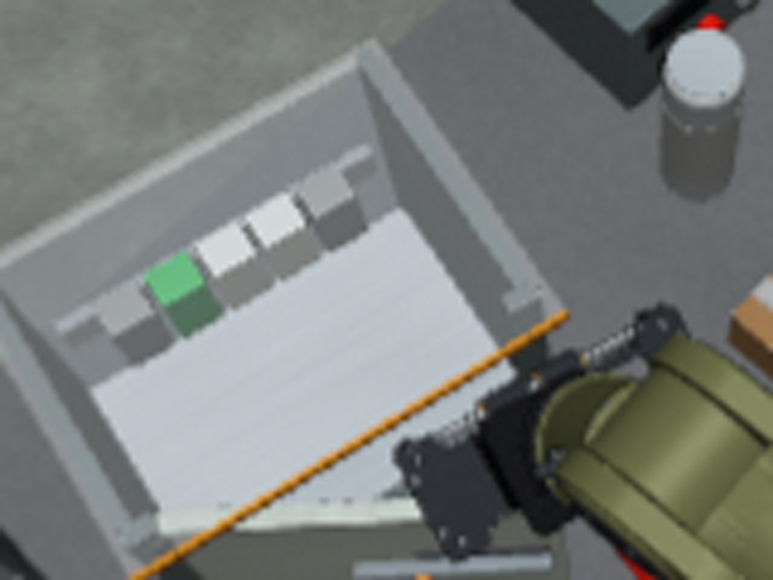

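The fingers are behind the leaf, on its inner side. The leaf's top edge appears at about (160-420,515) in the crop. I'll lift 1 cm and sweep left.

>>> {"name": "carry_out", "arguments": {"translation": [[-0.5,0,-1.3],[-3,1.5,-1.7],[-6,2.9,-2.2],[-9.4,4.5,-2.8],[-12.5,5.2,-3.0]], "turn": [0,0,0,0,0], "gripper": [0,0,0,0,0]}}

```text
time_s: 14.1
tool_pos: [0.4932, 0.138, 0.3263]
tool_rot: [-154.5, 2.5, -102.8]
force: [-0.7, -2.3, 1.5]
grip_width: 0.0002
```

```bash
python3 - <<'E'
from st import *
goto(cab(-135,57,328));goto(cab(-130,102,328))
E
python3 snap.py a4 top 90 300 100 260
```

```text
t 14.1 q [ -14.86  -16.98  -11.25  111.84   11.94   63.73 -132.96] pos mm [493.22 138.01 326.25] F [-0.71 -2.28  1.46] w mm 0.2419584602265048
tilt 25.63616922734031 azim -7.628120895423699 toolx [-0.22 -0.97 -0.04] in cab: z [np.float64(0.4321115791817771), np.float64(0.021677207986885858), np.float64(-0.9015595830509066)] x [np.float64(-0.0407822915850312), np.float64(-0.9982186026673591), np.float64(-0.04354797333859803)]
grasp pt world mm [488.5  138.64 336.17] cab mm [-131.26   30.53  336.17]
tool delta cm for grasp-> [489.65 165.35 328.  ] : [-2.59  0.84  0.63]
tool delta cm for grasp-> [502.76 208.68 328.  ] : [-7.1   0.64  0.95]
3.625
```

View pics/a4.png

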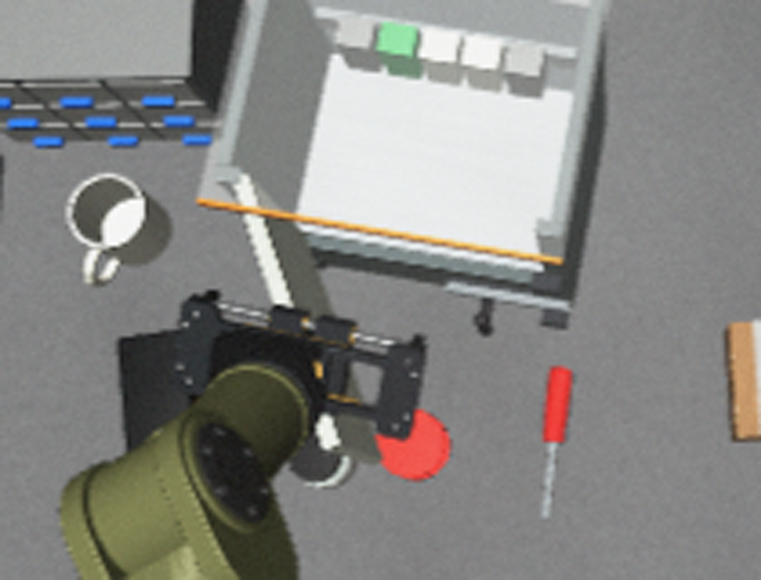

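>>> {"name": "carry_out", "arguments": {"translation": [[-1.8,0.6,0.2],[-3.6,0.7,0.3],[-5.4,0.6,0.4],[-7.2,0.5,0.5],[-7.2,0.5,0.5]], "turn": [0,0,0,0,0], "gripper": [0,0,0,0,0]}}

```text
time_s: 14.78
tool_pos: [0.5072, 0.2077, 0.3193]
tool_rot: [-154.7, 2.4, -102.9]
force: [-0.5, -0.8, 0.0]
grip_width: 0.0001
```

```bash
python3 - <<'E'
from st import *
E
python3 snap.py a5 top 90 300 100 260
```

```text
t 14.775 q [ -16.34  -10.7   -17.35  107.48   14.95   64.15 -141.71] pos mm [507.19 207.69 319.29] F [-0.5  -0.82  0.02] w mm 0.11876106344373155
tilt 25.39956981905821 azim -7.819259199934667 toolx [-0.22 -0.97 -0.04] in cab: z [np.float64(0.4284589545110997), np.float64(0.020061272692301752), np.float64(-0.9033385133144826)] x [np.float64(-0.04160059405378253), np.float64(-0.9982553435127801), np.float64(-0.04190059334368773)]
grasp pt world mm [502.51 208.33 329.22] cab mm [-130.18  101.61  329.22]
3.625
```

View pics/a5.png

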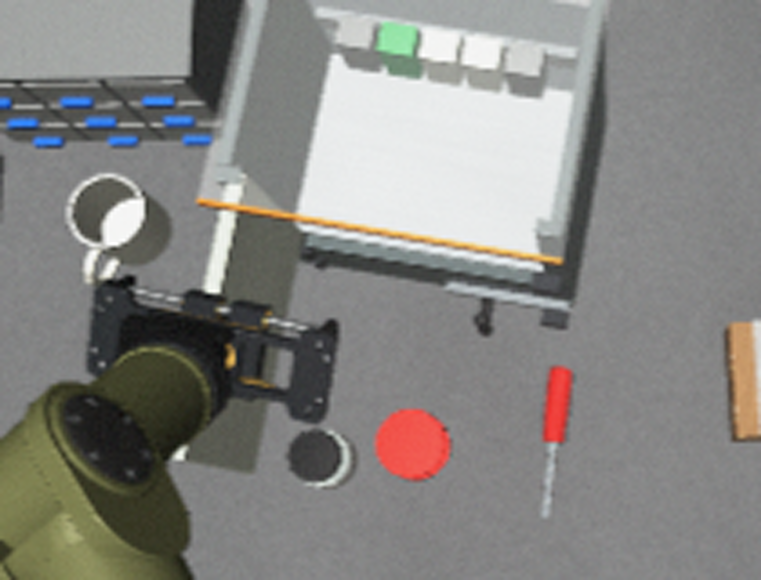

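```bash
python3 - <<'E'
from h import *
f=3.625
P=[onz("top",np.array(p)/f+[90,100],.346) for p in[(232,190),(214,285),(183,458)]]
for a,b in((0,1),(0,2),(1,2)):
    d=P[b]-P[a]; print(P[a],P[b],np.linalg.norm(d),np.degrees(np.arctan2(d[1],d[0])), "theta", (np.degrees(np.arctan2(d[1],d[0]))%360-(169.5))*-1+90)
E
```

```text
[0.61444713 0.21840187 0.346     ] [0.53264358 0.23045464 0.346     ] 0.08268669843728092 171.6184617834595 theta 87.88153821654049
[0.61444713 0.21840187 0.346     ] [0.3889272  0.25016354 0.346     ] 0.22774557277261168 171.98333140377056 theta 87.51666859622944
[0.53264358 0.23045464 0.346     ] [0.3889272  0.25016354 0.346     ] 0.14506150663926415 172.19131026253638 theta 87.30868973746362
```

```bash
cat > kin.py <<'E'
import numpy as np, itertools
from scipy.optimize import least_squares
S=[([64.405,18.439,-4.017,83.175,1.296,78.539,-3.259],[288.77,-581.74,229.46]),
([24.988,14.723,-21.773,58.532,5.707,107.587,-94.948],[587.49,-123.12,496.02]),
([-46.19,1.97,61.06,23.25,-4.11,117.61,-89.38],[445.03,-93.09,901.37]),
([4.36,-17.08,-9.62,81.89,7.78,82.82,-105.01],[520.47,-13.04,613.82]),
([-14.37,-13.05,3.11,117.51,11.44,50.31,-117.53],[552.5,27.59,255.16]),
([-16.34,-10.7,-17.35,107.48,14.95,64.15,-141.71],[507.19,207.69,319.29]),
([-4.84,29.75,28.34,47.18,-14.56,100.37,-84.18],[735.54,-152.07,437.44])]
def T(al,a,d,th):
    ca,sa,c,s=np.cos(al),np.sin(al),np.cos(th),np.sin(th)
    return np.array([[c,-s,0,a],[s*ca,c*ca,-sa,-d*sa],[s*sa,c*sa,ca,d*ca],[0,0,0,1]])
h=np.pi/2
AL=[0,-h,h,h,h,h,-h]; A=[0,0,0,.0525,.0775,0,.076]; D=[.267,0,.293,0,.3425,0,.097]
def fk(q,sg,L,par=None):
    a,d=(A,D) if par is None else par
    M=np.eye(4)
    for i in range(7): M=M@T(AL[i],a[i],d[i],np.radians(q[i])*sg[i])
    return M@np.array([[1,0,0,0],[0,1,0,0],[0,0,1,L],[0,0,0,1]])
if __name__=="__main__":
    for s in itertools.product([1,-1],repeat=3):
        sg=[s[0],1,s[1],1,s[2],1,1]
        def f(p):
            a=[0,0,0,p[0],p[1],0,p[2]]; d=[p[3],0,p[4],0,p[5],0,0]
            out=[]
            for q,x in S:
                X=fk(q,sg,p[6],(a,d))[:3,3]; c,n=np.cos(p[7]),np.sin(p[7]); X=np.array([c*X[0]-n*X[1],n*X[0]+c*X[1],X[2]]); out+=list(X-np.array(x)/1000)
            return out
        r=least_squares(f,[.0525,.0775,.076,.267,.293,.3425,.27,0]); print(s,np.sqrt(np.mean(r.fun**2)),r.x.round(4))
E
python3 kin.py
```

```text
(1, 1, 1) 0.2309481498064924 [ 0.5959  0.7811 -0.2689  0.5348 -0.487  -0.2117  0.4844 -0.2647]
(1, 1, -1) 0.21853911974810983 [ 1.1269 -1.0216  0.3143  0.7785 -0.0613 -0.9534 -0.747  -0.2829]
(1, -1, 1) 0.2718758172750739 [ 0.5561 -0.9268 -0.3596  0.381   0.5819  0.1283 -0.4209  0.0575]
(1, -1, -1) 0.2745297050207206 [ 0.4974  0.9796 -0.1721  1.0183 -1.0753 -0.3817  0.6857  0.8508]
(-1, 1, 1) 0.1706740362797739 [ 1.0752 -0.6716  0.5794 -0.3853  1.2779 -1.0885  0.0574  0.067 ]
(-1, 1, -1) 0.1353843397616991 [ 1.0161 -1.9615  0.2757 -0.2855  1.7781 -0.5597 -0.8708 -0.0324]
(-1, -1, 1) 0.03339630189809703 [ 1.2223 -0.6756  0.3669  0.119   0.6062 -0.946  -0.2742 -0.0317]
(-1, -1, -1) 0.05496178855580576 [ 1.1326e+00 -2.8680e-01  2.8230e-01  5.8400e-02  5.1900e-01 -8.4640e-01
 -3.0000e-04 -9.4900e-02]
```

>>> {"name": "carry_out", "arguments": {"translation": [[-0.4,0,0],[-0.8,0,0],[-0.8,0,0],[2,0,-0.5],[6,-1,-4]], "turn": [0,0,0,0,0], "gripper": [0,0,0,0,0.3]}}

```text
time_s: 15.45
tool_pos: [0.4845, 0.147, 0.3543]
tool_rot: [-155.0, 2.1, -103.0]
force: [1.2, -0.5, 1.6]
grip_width: 0.0048
```

```bash
python3 st.py
```

```text
t 15.45 q [ -18.94  -17.2    -9.3   108.78   12.9    68.27 -134.46] pos mm [484.47 146.95 354.3 ] F [ 1.21 -0.52  1.58] w mm 4.849368118744109
tilt 25.085047969959444 azim -8.457252080554802 toolx [-0.22 -0.97 -0.04] in cab: z [np.float64(0.42369366508346884), np.float64(0.015112217037197843), np.float64(-0.9056794681698143)] x [np.float64(-0.0433708152377966), np.float64(-0.9983755664836169), np.float64(-0.03694862154567616)]
grasp pt world mm [479.86 147.64 364.26] cab mm [-141.4    37.81  364.26]
```

```bash
python3 - <<'E'
from st import *
goto((.50,.05,.55));goto((.49,-.09,.80))
E
```

```text
t 15.45 q [ -18.94  -17.2    -9.3   108.78   12.9    68.27 -134.46] pos mm [484.47 146.95 354.3 ] F [ 1.21 -0.52  1.58] w mm 4.849368118744109
tilt 25.085047969959444 azim -8.457252080554802 toolx [-0.22 -0.97 -0.04] in cab: z [np.float64(0.42369366508346884), np.float64(0.015112217037197843), np.float64(-0.9056794681698143)] x [np.float64(-0.0433708152377966), np.float64(-0.9983755664836169), np.float64(-0.03694862154567616)]
grasp pt world mm [479.86 147.64 364.26] cab mm [-141.4    37.81  364.26]
tool delta cm for grasp-> [500.  50. 550.] : [  8.37 -11.75 -15.37]
tool delta cm for grasp-> [490. -90. 800.] : [ 21.3  -24.5  -37.56]
```

>>> {"name": "carry_out", "arguments": {"translation": [[2,-3.5,-4.5],[4.5,-6.5,-8.5],[7,-9.5,-12.5],[10,-13,-17.5],[13,-16,-23]], "turn": [0,0,0,-0.02,-0.04], "gripper": [1,1,1,1,1]}}

```text
time_s: 16.08
tool_pos: [0.4996, 0.004, 0.6183]
tool_rot: [-154.7, 1.3, -101.0]
force: [0.7, -0.1, 0.4]
grip_width: 0.0524
```

```bash
python3 - <<'E'
from st import *
goto((.51,-.08,.83))
E
```

```text
t 16.075 q [ -10.53  -13.33    1.29   75.5     7.68   93.44 -108.39] pos mm [499.55   3.96 618.3 ] F [ 0.72 -0.12  0.38] w mm 52.40385657623913
tilt 25.37821610964684 azim -8.21059676188129 toolx [-0.19 -0.98 -0.02] in cab: z [np.float64(0.4282495520654339), np.float64(0.01712094756096509), np.float64(-0.9034983089692921)] x [np.float64(-0.00874130482528073), np.float64(-0.9996952403974737), np.float64(-0.023087137470662794)]
grasp pt world mm [494.89   4.63 628.24] cab mm [-100.56 -100.07  628.24]
tool delta cm for grasp-> [510. -80. 830.] : [  7.55 -11.51 -17.07]
```

>>> {"name": "carry_out", "arguments": {"translation": [[2,-4,-5],[4,-8,-10],[6,-11,-15],[7.5,-13,-20],[7.5,-15,-25]], "turn": [0,0,0,0,0], "gripper": [1,1,1,1,1]}}

```text
time_s: 16.7
tool_pos: [0.5253, -0.0637, 0.8398]
tool_rot: [-149.3, 7.6, -98.2]
force: [-0.1, -0.7, 0.6]
grip_width: 0.0868
```

```bash
python3 st.py
```

```text
t 16.7 q [-11.43   9.47  35.07  23.75 -21.3  117.48 -93.54] pos mm [525.26 -63.68 839.84] F [-0.08 -0.68  0.63] w mm 86.75702744530109
tilt 31.535118904571494 azim 4.387939110053004 toolx [-0.14 -0.98 -0.13] in cab: z [np.float64(0.5054633631633145), np.float64(0.13437947407556797), np.float64(-0.8523197436683045)] x [np.float64(0.039770960858114844), np.float64(-0.9903767491730382), np.float64(-0.13256004439448235)]
grasp pt world mm [519.52 -64.12 849.22] cab mm [ -63.81 -163.18  849.22]
```

>>> {"name": "carry_out", "arguments": {"translation": [[3,0,-1],[6,0,-2],[9,-1,-4],[12,-2,-8],[14,-3,-12]], "turn": [0,0,0,0,0], "gripper": [1,1,1,1,1]}}

```text
time_s: 17.32
tool_pos: [0.4718, -0.1889, 0.8554]
tool_rot: [-146.2, 7.5, -98.6]
force: [-0.0, 0.1, 0.1]
grip_width: 0.087
```

```bash
python3 st.py
```

```text
t 17.325 q [ 49.07   9.84 -31.4   21.43  -8.08 117.61 -87.15] pos mm [ 471.82 -188.87  855.36] F [-0.03  0.11  0.13] w mm 87.03807973215362
tilt 34.48655911098105 azim 2.498209006288143 toolx [-0.15 -0.98 -0.13] in cab: z [np.float64(0.5517048728554165), np.float64(0.12735294137231262), np.float64(-0.8242590379191541)] x [np.float64(0.03366070644491442), np.float64(-0.9908682019813542), np.float64(-0.13056478523655674)]
grasp pt world mm [ 465.59 -189.14  864.43] cab mm [ -94.05 -295.94  864.43]
```

```bash
python3 - <<'E'
from st import *
goto((.35,-.32,.78));goto((.22,-.45,.80))
E
```

```text
t 17.325 q [ 49.07   9.84 -31.4   21.43  -8.08 117.61 -87.15] pos mm [ 471.82 -188.87  855.36] F [-0.03  0.11  0.13] w mm 87.03807973215362
tilt 34.48655911098105 azim 2.498209006288143 toolx [-0.15 -0.98 -0.13] in cab: z [np.float64(0.5517048728554165), np.float64(0.12735294137231262), np.float64(-0.8242590379191541)] x [np.float64(0.03366070644491442), np.float64(-0.9908682019813542), np.float64(-0.13056478523655674)]
grasp pt world mm [ 465.59 -189.14  864.43] cab mm [ -94.05 -295.94  864.43]
tool delta cm for grasp-> [ 350. -320.  780.] : [15.64 11.47  0.1 ]
tool delta cm for grasp-> [ 220. -450.  800.] : [30.04 18.38 -9.23]
```

>>> {"name": "carry_out", "arguments": {"translation": [[4,3,0],[8,6,0],[12,9,0],[16,12,0],[21,14,-3]], "turn": [0,0,0,0,0], "gripper": [1,1,1,1,1]}}

```text
time_s: 17.95
tool_pos: [0.3094, -0.3667, 0.7736]
tool_rot: [-146.4, 7.7, -98.6]
force: [0.2, -1.0, 1.2]
grip_width: 0.0866
```

```bash
python3 st.py
```

```text
t 17.95 q [ 85.52   3.01 -16.93  43.31 -35.68 116.58 -53.44] pos mm [ 309.35 -366.72  773.57] F [ 0.19 -1.04  1.21] w mm 86.62747316421056
tilt 34.31570450625542 azim 2.772999300052837 toolx [-0.15 -0.98 -0.13] in cab: z [np.float64(0.5486930372326915), np.float64(0.129432546854285), np.float64(-0.825943803601176)] x [np.float64(0.03319403612121611), np.float64(-0.9905366267219102), np.float64(-0.13317412319351982)]
grasp pt world mm [ 303.16 -367.02  782.65] cab mm [-221.35 -500.44  782.65]
```

>>> {"name": "carry_out", "arguments": {"translation": [[3,-2,-5],[6,-4,-10],[8,-6,-15],[9,-8,-20]], "turn": [0,0,0,0], "gripper": [1,1,1,1]}}

```text
time_s: 18.45
tool_pos: [0.3075, -0.4104, 0.8087]
tool_rot: [-144.2, 6.8, -98.9]
force: [1.5, -0.0, -0.1]
grip_width: 0.0868
```

```bash
python3 st.py
```

```text
t 18.45 q [107.14  18.8  -74.87  27.61  -3.88 117.6  -65.88] pos mm [ 307.49 -410.43  808.74] F [ 1.51 -0.05 -0.11] w mm 86.8227960182019
tilt 36.32327949195688 azim 0.4111732271388849 toolx [-0.15 -0.98 -0.12] in cab: z [np.float64(0.5816321411480473), np.float64(0.11212233066841376), np.float64(-0.8056876785386639)] x [np.float64(0.027531221605255785), np.float64(-0.9926010655318327), np.float64(-0.11825885396871105)]
grasp pt world mm [ 300.98 -410.48  817.6 ] cab mm [-215.57 -543.57  817.6 ]
```

>>> {"name": "carry_out", "arguments": {"translation": [[3,1,-2],[6,2,-4],[9,3,-6],[12,4,-8],[14,4,-12]], "turn": [0,0,0,0,0], "gripper": [1,1,1,1,1]}}

```text
time_s: 19.08
tool_pos: [0.1993, -0.5073, 0.794]
tool_rot: [-139.5, 5.8, -101.2]
force: [1.1, 0.0, -0.5]
grip_width: 0.0869
```

```bash
python3 st.py
```

```text
t 19.075 q [114.26  21.63 -58.21  25.79 -17.21 117.6  -52.85] pos mm [ 199.32 -507.27  794.03] F [ 1.06  0.03 -0.46] w mm 86.94447627629852
tilt 40.814842257020125 azim -4.3997043701226755 toolx [-0.19 -0.98 -0.1 ] in cab: z [np.float64(0.649915506264603), np.float64(0.06945932276177595), np.float64(-0.7568257640952111)] x [np.float64(-0.011477454106804721), np.float64(-0.9948043224884668), np.float64(-0.10115645310848287)]
grasp pt world mm [ 192.15 -506.72  802.36] cab mm [-305.04 -658.03  802.36]
```

```bash
python3 - <<'E'
from st import *
goto((.35,-.46,.60));goto((.50,-.415,.40));goto((.458,-.415,.034))
import cv2; from h import *
im=cv2.imread("top0_raw.png"); 
for l,s,c in comps(mask(im,(130,80,40),(160,255,255)),50):
    pts=np.argwhere(l)[:,::-1].astype(np.float32); print(np.array([onz("top",q,.06) for q in cv2.boxPoints(cv2.minAreaRect(pts))]).round(3))
E
```

```text
t 19.075 q [114.26  21.63 -58.21  25.79 -17.21 117.6  -52.85] pos mm [ 199.32 -507.27  794.03] F [ 1.06  0.03 -0.46] w mm 86.94447627629852
tilt 40.814842257020125 azim -4.3997043701226755 toolx [-0.19 -0.98 -0.1 ] in cab: z [np.float64(0.649915506264603), np.float64(0.06945932276177595), np.float64(-0.7568257640952111)] x [np.float64(-0.011477454106804721), np.float64(-0.9948043224884668), np.float64(-0.10115645310848287)]
grasp pt world mm [ 192.15 -506.72  802.36] cab mm [-305.04 -658.03  802.36]
tool delta cm for grasp-> [ 350. -460.  600.] : [-5.55  2.48 25.37]
tool delta cm for grasp-> [ 500. -415.  400.] : [-10.81   5.34  50.05]
tool delta cm for grasp-> [ 458. -415.   34.] : [-6.3  32.05 75.02]
[[ 0.29 -0.36  0.06]
 [ 0.4  -0.45  0.06]
 [ 0.36 -0.49  0.06]
 [ 0.26 -0.41  0.06]]
```

>>> {"name": "carry_out", "arguments": {"translation": [[-1.2,0.6,5.5],[-2.5,1.2,11],[-3.8,1.8,17],[-5,2.4,23],[-6.5,3.2,29]], "turn": [0,0,-0.04,-0.08,-0.12], "gripper": [1,1,1,1,1]}}

```text
time_s: 19.7
tool_pos: [0.3787, -0.4507, 0.5593]
tool_rot: [-139.3, 1.1, -96.0]
force: [1.4, 0.3, -0.0]
grip_width: 0.0873
```

```bash
python3 - <<'E'
from st import *
goto((.50,-.415,.40));goto((.466,-.416,.15))
E
```

```text
t 19.7 q [145.37 -10.14 -64.59  80.53 -48.26  90.36 -22.47] pos mm [ 378.67 -450.72  559.26] F [ 1.37  0.34 -0.03] w mm 87.3450584457165
tilt 40.686070634240856 azim -4.740697536770432 toolx [-0.1  -0.99 -0.02] in cab: z [np.float64(0.648623365428718), np.float64(0.0654193176648211), np.float64(-0.7582928475834341)] x [np.float64(0.07848187745518068), np.float64(-0.9967371424139765), np.float64(-0.018859052031595214)]
grasp pt world mm [ 371.52 -450.13  567.6 ] cab mm [-138.98 -569.7   567.6 ]
tool delta cm for grasp-> [ 500. -415.  400.] : [-4.52  1.57 20.87]
tool delta cm for grasp-> [ 466. -416.  150.] : [-3.59 20.41 37.62]
```

>>> {"name": "carry_out", "arguments": {"translation": [[-1.2,0.5,5.5],[-2.4,0.8,10.5],[-3.6,1.2,15.5],[-4.5,1.6,20.5]], "turn": [0,0,0,0], "gripper": [1,1,1,1]}}

```text
time_s: 20.2
tool_pos: [0.5049, -0.4146, 0.3946]
tool_rot: [-139.4, 1.1, -96.0]
force: [-0.7, 0.3, -0.6]
grip_width: 0.0869
```

```bash
python3 - <<'E'
from st import *
goto((.50,-.415,.30));goto((.466,-.416,.15))
E
```

```text
t 20.2 q [141.87 -12.84 -77.2   97.39 -50.46  68.26 -21.4 ] pos mm [ 504.85 -414.59  394.59] F [-0.69  0.31 -0.6 ] w mm 86.89079931350909
tilt 40.617204378618084 azim -4.725286027644908 toolx [-0.1  -0.99 -0.02] in cab: z [np.float64(0.6476984776632903), np.float64(0.06550203065102732), np.float64(-0.7590758631475829)] x [np.float64(0.07913175257114073), np.float64(-0.9966927574021286), np.float64(-0.018485482876073267)]
grasp pt world mm [ 497.71 -414.    402.94] cab mm [ -21.49 -511.18  402.94]
tool delta cm for grasp-> [ 500. -415.  300.] : [0.27 6.52 7.97]
tool delta cm for grasp-> [ 466. -416.  150.] : [ 1.   18.83 17.15]
```

>>> {"name": "carry_out", "arguments": {"translation": [[0.1,2,2.5],[0.2,4,5],[0.3,6.5,8],[0.3,8.5,10]], "turn": [0,0,0,0], "gripper": [1,1,1,1]}}

```text
time_s: 20.7
tool_pos: [0.5045, -0.415, 0.2634]
tool_rot: [-139.3, 1.2, -95.9]
force: [-0.3, -0.7, 0.8]
grip_width: 0.0872
```

```bash
python3 - <<'E'
from st import *
goto((.47,-.416,.15));goto((.467,-.416,.046))
E
python3 snap.py b1 scene
```

```text
t 20.7 q [127.98   6.58 -77.88 108.81 -32.34  45.12 -26.38] pos mm [ 504.48 -415.03  263.37] F [-0.33 -0.75  0.82] w mm 87.21110317453667
tilt 40.71207662610186 azim -4.472531236714708 toolx [-0.1  -0.99 -0.02] in cab: z [np.float64(0.648652286737785), np.float64(0.0684905308652456), np.float64(-0.7579968720856567)] x [np.float64(0.08024313560813666), np.float64(-0.9965460560646456), np.float64(-0.021377495872404173)]
grasp pt world mm [ 497.33 -414.47  271.71] cab mm [ -21.79 -511.71  271.71]
tool delta cm for grasp-> [ 470. -416.  150.] : [0.69 9.98 7.46]
tool delta cm for grasp-> [ 467. -416.   46.] : [ 0.95 16.98 15.14]
1.5104166666666667
```

View pics/b1.png

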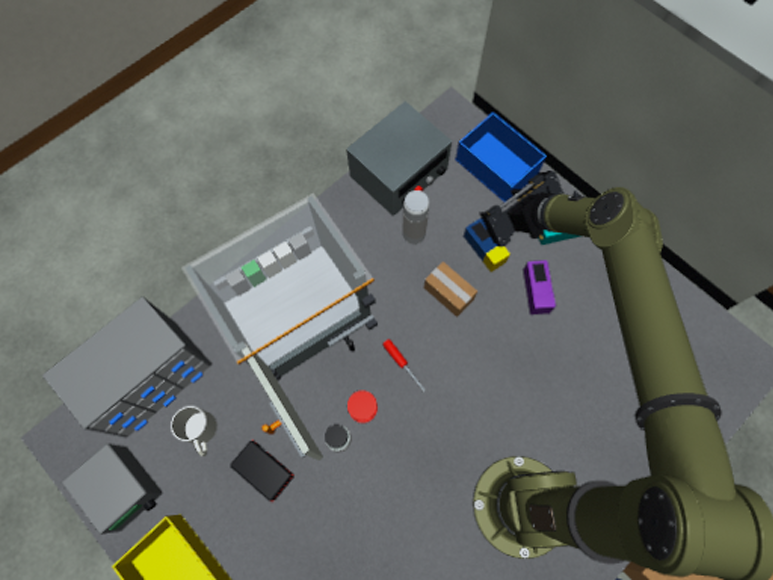

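>>> {"name": "carry_out", "arguments": {"translation": [[0.2,2.5,2.0],[0.4,5,4],[0.6,8,6],[0.7,10,7.5],[0.7,10,7.5]], "turn": [0,0,0,0,0], "gripper": [1,1,1,1,1]}}

```text
time_s: 21.38
tool_pos: [0.4767, -0.417, 0.1421]
tool_rot: [-139.3, 1.3, -96.0]
force: [-0.3, 0.4, 1.1]
grip_width: 0.0871
```

```bash
python3 - <<'E'
from st import *
goto((.467,-.416,.09));goto((.467,-.416,.046))
E
python3 snap.py b2 scene 270 400 90 190
```

```text
t 21.375 q [120.15  18.56 -70.92 117.79 -25.25  30.62 -22.93] pos mm [ 476.66 -416.98  142.05] F [-0.27  0.42  1.13] w mm 87.07040382758184
tilt 40.68957586949618 azim -4.45452971246471 toolx [-0.1  -0.99 -0.02] in cab: z [np.float64(0.6483346667514108), np.float64(0.0686629691572978), np.float64(-0.758252963432944)] x [np.float64(0.07855476800341893), np.float64(-0.9966425284218061), np.float64(-0.023082871678344163)]
grasp pt world mm [ 469.51 -416.42  150.39] cab mm [ -48.78 -518.7   150.39]
tool delta cm for grasp-> [ 467. -416.   90.] : [0.12 4.13 4.41]
tool delta cm for grasp-> [ 467. -416.   46.] : [0.23 6.99 7.75]
5.8
```

View pics/b2.png

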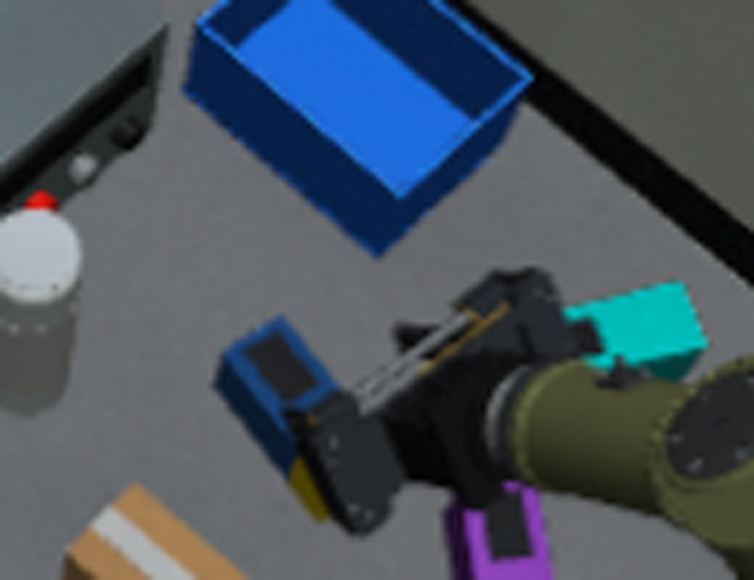

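>>> {"name": "carry_out", "arguments": {"translation": [[0.1,1.8,2],[0.1,3.6,3.9],[0.2,5.2,5.7],[0.2,6.6,7.3],[0.2,7.0,7.7]], "turn": [0,0,0,0,0], "gripper": [1,1,1,1,1]}}

```text
time_s: 22.05
tool_pos: [0.4753, -0.4178, 0.0399]
tool_rot: [-139.2, 1.1, -96.0]
force: [-0.1, -0.1, -0.1]
grip_width: 0.0874
```

```bash
python3 - <<'E'
from st import *
goto((.467,-.416,.046))
E
python3 snap.py b3 top 300 410 160 250
```

```text
t 22.05 q [110.29  30.14 -61.38 121.35 -19.25  17.92 -20.6 ] pos mm [ 475.35 -417.75   39.88] F [-0.13 -0.08 -0.1 ] w mm 87.40069278208036
tilt 40.80020958180048 azim -4.652265257392453 toolx [-0.1  -0.99 -0.02] in cab: z [np.float64(0.6500230692919665), np.float64(0.0665741223060296), np.float64(-0.7569926655043846)] x [np.float64(0.0789334718893803), np.float64(-0.9966817559127373), np.float64(-0.019874215611973667)]
grasp pt world mm [ 468.18 -417.17   48.21] cab mm [ -49.95 -519.67   48.21]
tool delta cm for grasp-> [ 467. -416.   46.] : [-0.1   0.24  0.08]
6.444444444444445
```

View pics/b3.png

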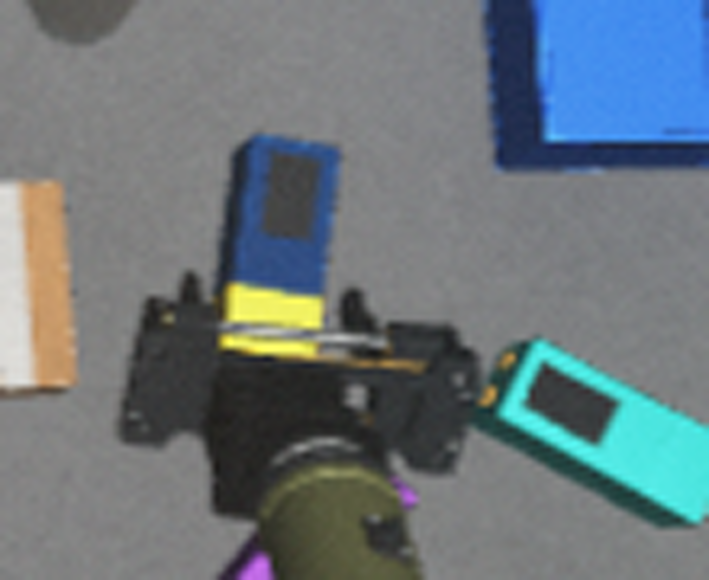

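>>> {"name": "carry_out", "arguments": {"translation": [[-0.1,0.2,0.1],[-0.1,0.2,0.1],[-0.1,0.2,0.1],[-0.1,0.2,0.1],[-0.1,0.2,0.1]], "turn": [0,0,0,0,0], "gripper": [0,0,0,0,0], "squeeze": 45}}

```text
time_s: 22.72
tool_pos: [0.4742, -0.4167, 0.0375]
tool_rot: [-139.2, 1.1, -96.0]
force: [-0.9, -0.9, 1.9]
grip_width: 0.055
```

>>> {"name": "carry_out", "arguments": {"translation": [[0,0,0],[0,0,0]], "turn": [0,0], "gripper": [0,0]}}

```text
time_s: 22.98
tool_pos: [0.4742, -0.4167, 0.0374]
tool_rot: [-139.2, 1.1, -96.0]
force: [-2.1, -1.0, 4.1]
grip_width: 0.0551
```

```bash
python3 - <<'E'
from st import *
goto(g+[0,0,.1])
E
python3 snap.py b4 top 300 410 160 250
```

```text
t 22.975 q [110.35  30.32 -61.38 121.62 -19.18  17.56 -20.46] pos mm [ 474.19 -416.69   37.42] F [-2.07 -1.02  4.1 ] w mm 55.103737966829705
tilt 40.78249927113058 azim -4.720236030138155 toolx [-0.1  -0.99 -0.02] in cab: z [np.float64(0.6498687592573016), np.float64(0.06577937734342701), np.float64(-0.7571946046147493)] x [np.float64(0.07848613823159435), np.float64(-0.9967297772572996), np.float64(-0.019226992331227433)]
grasp pt world mm [ 467.03 -416.1    45.75] cab mm [ -51.28 -518.83   45.75]
tool delta cm for grasp-> [ 467.03 -416.1   145.75] : [-0.19 -6.53 -7.57]
6.444444444444445
```

View pics/b4.png

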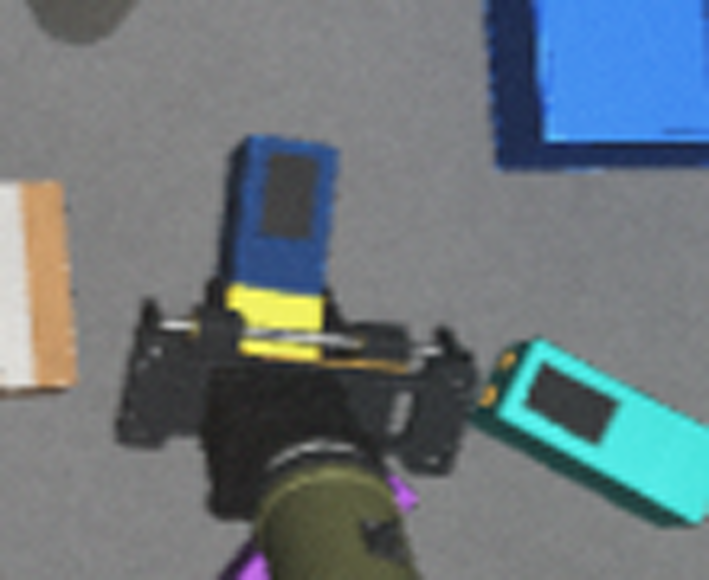

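```bash
cat > kin2.py <<'E'
import numpy as np, itertools
from scipy.optimize import least_squares
from scipy.spatial.transform import Rotation as Ro
from kin import S
S=S+[([110.35,30.32,-61.38,121.62,-19.18,17.56,-20.46],[474.19,-416.69,37.42]),([145.37,-10.14,-64.59,80.53,-48.26,90.36,-22.47],[378.67,-450.72,559.26]),([-39.89,1.22,51.25,27.67,-.88,117.61,-90.2],[453.97,-96.78,869.31]),([8.867,53.68,22.646,3.247,-21.604,117.497,-89.998],[823.57,-167.88,452.84])]
def fk(q,s,p):
    q=np.radians(q); Rz=lambda a:Ro.from_euler('z',a).as_matrix(); Ry=lambda a:Ro.from_euler('y',a).as_matrix()
    h1,L1,L2,L3,a3,a4,a6,a7,off=p
    R=Rz(s[0]*q[0]+off); x=np.array([0,0,h1.real])
    R=R@Ry(q[1]); R=R@Rz(s[1]*q[2]); x=x+R@[a3,0,L1]; el=x.copy()
    R=R@Ry(q[3]); R=R@Rz(s[2]*q[4]); 
    x=x+R@[a4,0,L2]; wr=x.copy()
    R=R@Ry(q[5]); x=x+R@[a6,0,L3]; R=R@Rz(s[3]*q[6])
    return x,R,el,wr
def fit(s):
    f=lambda p: np.concatenate([fk(q,s,p)[0]-np.array(x)/1000 for q,x in S])
    return least_squares(f,[.27,.3,.34,.27,.05,-.07,.07,0,0])
if __name__=="__main__":
    for s in itertools.product([1,-1],repeat=3):
        r=fit(s+(1,)); print(s,np.sqrt(np.mean(r.fun**2)).round(4),r.x.round(4))
E
python3 kin2.py
```

```text
(1, 1, 1) 0.1774 [ 0.6087  0.7525  0.6008  0.6196  0.1265  0.2852  0.6254  0.     -0.5182]
(1, 1, -1) 0.2736 [ 0.1406  0.1657  0.3698 -0.2665  0.019   0.2006 -0.0847  0.1467 -0.5631]
(1, -1, 1) 0.2854 [-0.1     0.3361  0.6296 -0.6231  0.1022  0.3073  0.4936  0.2088 -0.7888]
(1, -1, -1) 0.2702 [1.0402 0.1178 0.5366 0.3585 0.3015 0.3072 0.7247 0.2404 0.8133]
(-1, 1, 1) 0.2484 [-0.4488  0.1624  0.3526 -0.3457 -0.5892 -0.1768 -0.6621  1.6187  0.5802]
(-1, 1, -1) 0.2728 [-0.1983  0.5371  0.5696 -0.1839 -0.1337  0.1026  0.1274  0.2989  0.091 ]
(-1, -1, 1) 0.0669 [ 2.290e-02  3.062e-01  4.754e-01 -4.890e-02  8.510e-02 -2.000e-03
 -9.760e-02 -5.807e-01 -4.000e-04]
(-1, -1, -1) 0.0058 [ 0.2599  0.4678  0.5136  0.3629 -0.0007  0.0091  0.0047 -0.0091 -0.0376]
```

>>> {"name": "carry_out", "arguments": {"translation": [[0,-0.6,-0.7],[-0.1,-2,-2.3],[-0.1,-3.6,-4.2],[-0.2,-5.2,-6],[-0.2,-6.5,-7.6]], "turn": [0,0,0,0,0], "gripper": [0,0,0,0,0]}}

```text
time_s: 23.65
tool_pos: [0.4736, -0.4138, 0.1369]
tool_rot: [-139.4, 1.2, -95.8]
force: [0.1, -0.1, -2.0]
grip_width: 0.054
```

```bash
python3 st.py
python3 snap.py b5 scene 270 400 90 190
```

```text
t 23.65 q [120.86  18.93 -71.54 118.49 -24.99  30.09 -22.56] pos mm [ 473.57 -413.83  136.95] F [ 0.14 -0.08 -1.98] w mm 54.01653076787154
tilt 40.634625817919954 azim -4.347597946652118 toolx [-0.1  -0.99 -0.02] in cab: z [np.float64(0.6474820721395529), np.float64(0.06979487357465167), np.float64(-0.7588778833781952)] x [np.float64(0.08187327354415351), np.float64(-0.9964046183479391), np.float64(-0.021785399102660807)]
grasp pt world mm [ 466.43 -413.29  145.3 ] cab mm [ -52.38 -516.18  145.3 ]
5.8
```

View pics/b5.png

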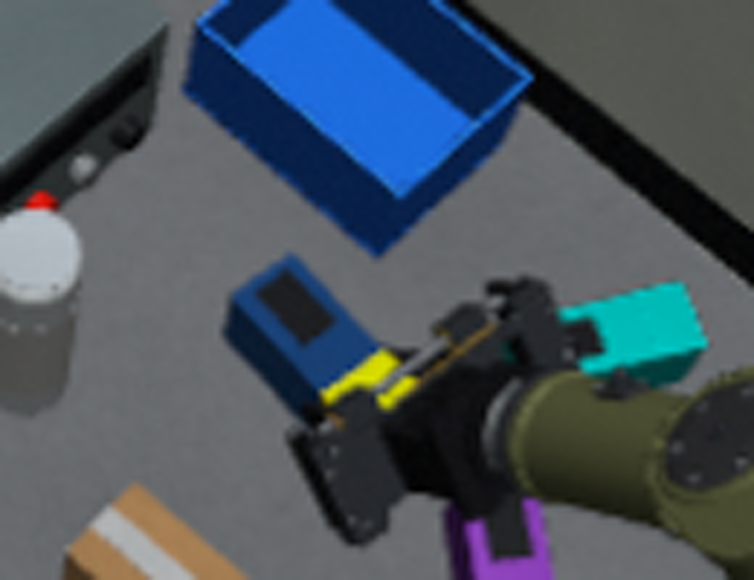

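```bash
cat > plan.py <<'E'
from st import *
from kin2 import fk,S
from scipy.optimize import least_squares
s=(-1,-1,-1,-1)
f=lambda p: np.concatenate([fk(q,s,p)[0]-np.array(x)/1000 for q,x in S])
p=least_squares(f,[.26,.468,.514,.363,0,0,0,0,-.03],loss='soft_l1',f_scale=.003).x
lo=np.array([-163.93,-17.29,-79.2,3.27,-89.18,5.43,-154.24]);hi=np.array([163.93,119.83,71.16,140.29,269.18,117.66,154.24])
q0=np.array(o['qpos']); x,Rm,_,_=fk(q0,s,p)
C=Rm.T@R; print('model tcp err mm',(x-np.array(o['tool_pos']))*1000)
dx=np.array(o['tool_pos'])-x
def ik(g,q,Rt=R):
    t=np.array(g)+.011*Rt[:,2]
    def e(qq):
        X,RR,_,_=fk(qq,s,p); 
        return np.concatenate([(X+dx-t)*10, Ro.from_matrix((RR@C).T@Rt).as_rotvec()*3, (qq-q)*2e-4])
    r=least_squares(e,np.clip(q,lo+.5,hi-.5),bounds=(lo,hi)); X,RR,el,wr=fk(r.x,s,p)
    return r.x,np.linalg.norm(X+dx-t)*1000,np.degrees(np.linalg.norm(Ro.from_matrix((RR@C).T@Rt).as_rotvec())),el
E
python3 - <<'E'
from plan import *
q=q0
path=[(.466,-.413,.25),(.47,-.30,.30),(.47,-.20,.30),(.48,-.1,.3),(.50,0,.3),cab(-120,0,300),cab(-110,0,270),cab(-90,0,250),cab(-60,0,230),cab(-20,0,200),cab(38,0,180),cab(38,0,168)]
for g_ in path:
    q,ep,er,el=ik(g_,q); print(np.array(g_)*1000,'q',q,'err',round(ep,1),round(er,2),'elbow',el)
print('alt seed')
for sd in([-40,0,40,130,30,40,-100],[20,0,-40,130,-30,40,-60],[0,0,0,120,0,50,-90]):
    for g_ in (cab(-120,0,300),cab(-110,0,270),cab(38,0,168)):
        q,ep,er,el=ik(g_,np.array(sd,float)); print(np.array(g_)*1000,'q',q,'err',round(ep,1),round(er,2),'elbow',el)
E
```

```text
t 23.7 q [120.95  18.79 -71.68 118.31 -25.06  30.14 -22.56] pos mm [ 474.72 -415.17  139.52] F [ 1.7  -1.88 -0.87] w mm 53.8163903635162
tilt 40.74768271267481 azim -4.587978524788659 toolx [-0.1  -0.99 -0.02] in cab: z [np.float64(0.649257395339073), np.float64(0.06723190631423122), np.float64(-0.7575913841714916)] x [np.float64(0.0814826781003521), np.float64(-0.9965011305522512), np.float64(-0.018602956154313233)]
grasp pt world mm [ 467.57 -414.6   147.85] cab mm [ -51.03 -517.26  147.85]
model tcp err mm [ 4.51 -8.92  6.92]
[ 466. -413.  250.] q [123.15  -1.28 -65.75 113.17 -44.89  49.33 -14.32] err 0.0 0.0 elbow [0.01 0.01 0.72]
[ 470. -300.  300.] q [ 82.51 -17.29 -29.33 119.54 -47.56  54.78 -22.7 ] err 0.0 0.0 elbow [-0.01  0.14  0.7 ]
[ 470. -200.  300.] q [ 35.48 -17.29   0.73 120.8  -29.15  48.55 -44.69] err 26.6 4.43 elbow [-0.11  0.08  0.7 ]
[ 480. -100.  300.] q [ 16.91 -17.29   0.34 119.32 -13.1   46.63 -71.62] err 49.3 7.96 elbow [-0.13  0.04  0.7 ]
[500.   0. 300.] q [  -7.62  -17.29   -0.36  119.52   13.05   45.59 -111.57] err 45.0 7.14 elbow [-0.14 -0.01  0.7 ]
[49
[... 1248 characters left out ...]
1  -17.29   -0.85  120.82   30.78   50.61 -141.82] err 30.1 5.19 elbow [-0.12 -0.06  0.7 ]
[503.84 104.75 270.  ] q [ -27.23  -17.29   -0.94  124.75   31.95   44.67 -142.88] err 21.8 3.41 elbow [-0.12 -0.06  0.7 ]
[649.36  77.78 168.  ] q [  14.67    2.29  -31.12  121.01   39.77   22.96 -144.56] err 0.0 0.01 elbow [ 0.02 -0.01  0.72]
[494.01 106.57 300.  ] q [ -28.94  -17.29   -0.83  120.83   30.8    50.61 -141.83] err 30.1 5.19 elbow [-0.12 -0.06  0.7 ]
[503.84 104.75 270.  ] q [ -27.28  -17.29   -0.9   124.75   31.98   44.68 -142.9 ] err 21.8 3.41 elbow [-0.12 -0.06  0.7 ]
[649.36  77.78 168.  ] q [ -11.18    1.99   -4.8   120.98   37.4    22.4  -142.65] err 0.0 0.01 elbow [0.02 0.   0.72]
```

```bash
python3 - <<'E'
from plan import *
for zz in(.18,.20):
  q=q0
  path=[(.466,-.413,zz),(.48,-.30,zz),(.49,-.20,zz),(.50,-.1,zz),(.505,0,zz),cab(-120,0,zz*1000),cab(-105,0,zz*1000),cab(-90,0,zz*1000),cab(-60,0,zz*1000),cab(38,0,zz*1000)]
  for g_ in path:
    q,ep,er,el=ik(g_,q); print(np.array(g_)*1000,'q',q,'err',round(ep,1),round(er,2),'elbow',el)
E
```

```text
t 23.7 q [120.95  18.79 -71.68 118.31 -25.06  30.14 -22.56] pos mm [ 474.72 -415.17  139.52] F [ 1.7  -1.88 -0.87] w mm 53.8163903635162
tilt 40.74768271267481 azim -4.587978524788659 toolx [-0.1  -0.99 -0.02] in cab: z [np.float64(0.649257395339073), np.float64(0.06723190631423122), np.float64(-0.7575913841714916)] x [np.float64(0.0814826781003521), np.float64(-0.9965011305522512), np.float64(-0.018602956154313233)]
grasp pt world mm [ 467.57 -414.6   147.85] cab mm [ -51.03 -517.26  147.85]
model tcp err mm [ 4.51 -8.92  6.92]
[ 466. -413.  180.] q [126.78  14.74 -76.65 117.11 -28.07  34.6  -22.26] err 0.0 0.0 elbow [-0.07 -0.09  0.71]
[ 480. -300.  180.] q [109.05 -13.03 -57.73 127.77 -61.47  44.53  -6.47] err 0.0 0.0 elbow [0.04 0.1  0.71]
[ 490. -200.  180.] q [ 67.49 -17.29 -30.27 134.27 -54.14  35.65 -22.09] err 0.0 0.0 elbow [-0.05  0.13  0.7 ]
[ 500. -100.  180.] q [ 14.51 -17.29   0.43 136.06 -18.01  22.85 -66.91] err 11.0 0.92 elbow [-0.13  0.04  0.7 ]
[505.   0. 180.] q [  -6.49  -17.29   -0.76  136.19   20.18   23.53 -119.56] err 15.3 1.32 elbow [-0.14 -0.01  0.7 ]
[494.
[... 1065 characters left out ...]
6.8   -17.29   -0.64  133.56   18.53   26.99 -117.84] err 22.6 2.23 elbow [-0.14 -0.01  0.7 ]
[494.01 106.57 200.  ] q [ -27.58  -17.29   -1.24  133.79   39.02   35.5  -152.2 ] err 10.1 1.29 elbow [-0.12 -0.06  0.7 ]
[508.76 103.83 200.  ] q [ -25.48  -17.29   -1.12  133.55   37.51   33.47 -149.16] err 2.5 0.3 elbow [-0.12 -0.05  0.7 ]
[523.51 101.1  200.  ] q [ -25.2   -15.97    0.09  132.54   37.37   32.23 -147.85] err 0.0 0.0 elbow [-0.12 -0.05  0.71]
[553.    95.63 200.  ] q [ -24.56  -12.18    1.95  129.66   37.09   30.29 -145.82] err 0.0 0.0 elbow [-0.09 -0.04  0.71]
[649.36  77.78 200.  ] q [ -21.3    -0.47    5.5   119.17   31.6    25.79 -136.32] err 0.0 0.0 elbow [-0.   -0.    0.72]
```

```bash
python3 - <<'E'
from plan import *
for zz in(140,150):
 for red in (0,3,6):
  # reduce tilt: rotate about horizontal jaw axis
  ax=np.cross(R[:,2],[0,0,-1]); ax/=np.linalg.norm(ax)
  Rt=Ro.from_rotvec(ax*np.radians(red)).as_matrix()@R
  q=q0; print('z',zz,'tilt',np.degrees(np.arccos(-Rt[2,2])))
  for g_ in [(.48,-.30,zz/1000),cab(-130,-280,zz),cab(-126,-210,zz),cab(-126,-150,zz),cab(-126,-105,zz),cab(-120,-85,178),cab(-110,-50,178),cab(-80,-20,178)]:
    q,ep,er,el=ik(g_,q,Rt); print(np.array(g_)*1000,'q',q,'err',round(ep,1),round(er,2))
E
```

```text
t 23.7 q [120.95  18.79 -71.68 118.31 -25.06  30.14 -22.56] pos mm [ 474.72 -415.17  139.52] F [ 1.7  -1.88 -0.87] w mm 53.8163903635162
tilt 40.74768271267481 azim -4.587978524788659 toolx [-0.1  -0.99 -0.02] in cab: z [np.float64(0.649257395339073), np.float64(0.06723190631423122), np.float64(-0.7575913841714916)] x [np.float64(0.0814826781003521), np.float64(-0.9965011305522512), np.float64(-0.018602956154313233)]
grasp pt world mm [ 467.57 -414.6   147.85] cab mm [ -51.03 -517.26  147.85]
model tcp err mm [ 4.51 -8.92  6.92]
z 140 tilt 40.74768271267481
[ 480. -300.  140.] q [110.54  -5.9  -62.1  129.85 -61.21  36.41  -3.01] err 0.0 0.0
[ 433.15 -166.92  140.  ] q [ 30.65 -17.29   3.7  140.29 -40.32  29.15 -30.28] err 13.7 2.6
[449.84 -98.82 140.  ] q [ 16.7  -17.29   1.96 140.29 -24.57  22.64 -57.13] err 25.3 3.63
[460.77 -39.83 140.  ] q [  2.9  -17.29  -0.39 140.29   3.95  19.87 -97.07] err 27.4 3.56
[468.98   4.42 140.  ] q [  -6.8   -17.29   -2.15  140.29   23.83   21.89 -125.05] err 21.2 3.09
[478.52  22.99 178.  ] q [ -13.37  -17.29   -1.03  137.1    30.6    27.07 -134.77]
[... 3367 characters left out ...]
  125.33 -47.2   38.99 -18.59] err 0.0 0.0
[ 433.15 -166.92  150.  ] q [ 30.57 -17.29   0.75 137.28 -28.67  32.67 -43.9 ] err 10.7 1.27
[449.84 -98.82 150.  ] q [ 16.14 -17.29   0.48 137.3  -14.69  28.7  -68.29] err 20.4 2.14
[460.77 -39.83 150.  ] q [  2.6  -17.29  -0.14 137.24   3.18  27.51 -96.13] err 21.4 2.16
[468.98   4.42 150.  ] q [  -7.05  -17.29   -0.56  137.2    15.55   28.49 -115.59] err 15.8 1.65
[478.52  22.99 178.  ] q [ -10.77  -17.29   -0.57  133.45   17.55   33.54 -119.87] err 17.8 2.16
[494.73  55.58 178.  ] q [ -15.75  -17.29   -0.74  133.33   22.02   33.53 -127.89] err 3.8 0.46
[529.69  79.61 178.  ] q [ -15.71  -12.25   -2.9   129.55   23.9    32.58 -131.66] err 0.0 0.0
```

```bash
python3 - <<'E'
from plan import *
for xg in(-102,-95):
 for red in (0,3):
  ax=np.cross(R[:,2],[0,0,-1]); ax/=np.linalg.norm(ax)
  Rt=Ro.from_rotvec(ax*np.radians(red)).as_matrix()@R
  zz=142;q=q0; print('xg',xg,'z',zz,'tilt',np.degrees(np.arccos(-Rt[2,2])))
  for g_ in [(.48,-.30,zz/1000),cab(xg,-280,zz),cab(xg,-210,zz),cab(xg,-150,zz),cab(xg,-105,zz),cab(xg,-95,178),cab(xg,-50,178),cab(-60,-20,178)]:
    q,ep,er,el=ik(g_,q,Rt); print(np.array(g_)*1000,'q',q,'err',round(ep,1),round(er,2))
E
```

```text
t 23.7 q [120.95  18.79 -71.68 118.31 -25.06  30.14 -22.56] pos mm [ 474.72 -415.17  139.52] F [ 1.7  -1.88 -0.87] w mm 53.8163903635162
tilt 40.74768271267481 azim -4.587978524788659 toolx [-0.1  -0.99 -0.02] in cab: z [np.float64(0.649257395339073), np.float64(0.06723190631423122), np.float64(-0.7575913841714916)] x [np.float64(0.0814826781003521), np.float64(-0.9965011305522512), np.float64(-0.018602956154313233)]
grasp pt world mm [ 467.57 -414.6   147.85] cab mm [ -51.03 -517.26  147.85]
model tcp err mm [ 4.51 -8.92  6.92]
xg -102 z 142 tilt 40.74768271267481
[ 480. -300.  142.] q [110.16  -6.26 -61.6  129.76 -61.19  36.8   -3.21] err 0.0 0.0
[ 460.68 -172.02  142.  ] q [ 13.06 -17.29  16.65 140.29 -32.34  22.42 -39.19] err 1.3 0.29
[ 473.44 -103.2   142.  ] q [ 14.69 -17.29   2.43 140.29 -22.94  20.07 -59.8 ] err 10.8 1.62
[484.37 -44.2  142.  ] q [  3.57 -17.29  -0.4  140.29   2.75  17.9  -95.41] err 12.1 1.61
[492.57   0.05 142.  ] q [  -3.62  -17.29   -3.18  140.29   20.67   19.15 -120.55] err 6.9 1.14
[494.4    9.88 178.  ] q [  -9.2   -17.29   -0.84  136.7    24.7    24.5
[... 1846 characters left out ...]
.18 127.78 -53.96  36.92 -10.9 ] err 0.0 0.0
[ 467.56 -173.3   142.  ] q [ 60.04 -17.29 -26.72 138.16 -50.11  31.92 -26.46] err 0.0 0.01
[ 480.32 -104.47  142.  ] q [ 16.49 -17.29  -0.26 139.36 -19.32  22.01 -64.32] err 1.9 0.15
[491.26 -45.48 142.  ] q [  3.67 -17.29  -0.39 139.3    2.28  20.47 -94.79] err 2.8 0.21
[499.46  -1.23 142.  ] q [   7.62  -17.12  -11.96  138.83    6.91   20.78 -106.81] err 0.0 0.0
[501.28   8.6  178.  ] q [  -7.65  -17.29   -0.63  134.77   17.56   27.66 -117.69] err 10.7 1.08
[509.48  52.85 178.  ] q [ -14.51  -17.29   -1.57  134.67   25.54   29.25 -131.03] err 0.3 0.03
[549.36  75.97 178.  ] q [ -14.14  -10.8    -3.96  129.8    28.35   28.51 -135.61] err 0.0 0.0
```

>>> {"name": "carry_out", "arguments": {"translation": [[0.1,2.2,2.5],[0.1,4.2,4.9],[0.2,5.7,6.7],[0.2,6.4,7.4],[0.2,6.5,7.6]], "turn": [0,0,0,0,0], "gripper": [0,0,0,0,0]}}

```text
time_s: 24.32
tool_pos: [0.4748, -0.415, 0.0373]
tool_rot: [-139.2, 1.2, -95.9]
force: [-9.2, 5.1, 14.4]
grip_width: 0.0541
```

>>> {"name": "carry_out", "arguments": {"translation": [[0,0,0],[0,0,0],[0,0,0]], "turn": [0,0,0], "gripper": [0.85,0.85,0.85]}}

```text
time_s: 24.7
tool_pos: [0.4742, -0.4161, 0.0374]
tool_rot: [-139.2, 1.1, -96.0]
force: [-0.7, 0.3, -0.3]
grip_width: 0.0714
```

```bash
python3 - <<'E'
from st import *
goto(g+.0339*CX+.0028*CY)
E
python3 snap.py b6 top 300 410 160 250
```

```text
t 24.7 q [110.41  30.36 -61.48 121.64 -19.    17.58 -20.63] pos mm [ 474.23 -416.09   37.37] F [-0.72  0.32 -0.28] w mm 71.4383545116367
tilt 40.76778016077533 azim -4.64390468222382 toolx [-0.1  -0.99 -0.02] in cab: z [np.float64(0.6495870218278373), np.float64(0.06662524631379059), np.float64(-0.7573623819721098)] x [np.float64(0.07923162387093674), np.float64(-0.99666116764635), np.float64(-0.019719702953866824)]
grasp pt world mm [ 467.07 -415.51   45.7 ] cab mm [ -51.35 -518.24   45.7 ]
tool delta cm for grasp-> [ 500.91 -418.93   45.7 ] : [-0.01 -2.58  2.22]
6.444444444444445
```

View pics/b6.png

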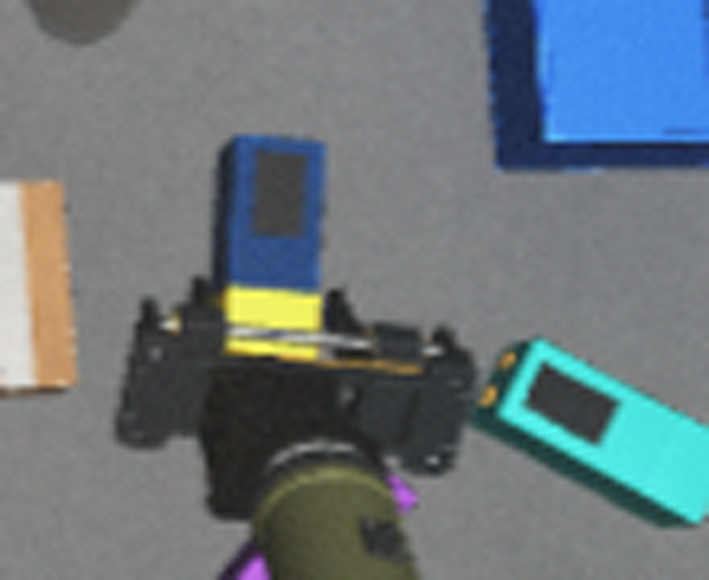

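>>> {"name": "carry_out", "arguments": {"translation": [[0,-1.3,1.1],[0,-2.6,2.2],[0,-2.6,2.2],[0,-2.6,2.2],[0,-2.6,2.2]], "turn": [0,0,0,0,0], "gripper": [0.85,0.85,0,0,0], "squeeze": 40}}

```text
time_s: 25.38
tool_pos: [0.5073, -0.4193, 0.037]
tool_rot: [-139.3, 1.2, -96.0]
force: [0.1, 0.8, 0.3]
grip_width: 0.0542
```

>>> {"name": "carry_out", "arguments": {"translation": [[0,0,0],[0,-0.6,-0.7],[0,-2,-2.3],[-0.1,-3.6,-4.2],[-0.1,-5.2,-6]], "turn": [0,0,0,0,0], "gripper": [0,0,0,0,0]}}

```text
time_s: 26.0
tool_pos: [0.5078, -0.4196, 0.1174]
tool_rot: [-139.3, 1.2, -95.9]
force: [-0.4, -0.6, -2.3]
grip_width: 0.0539
```

```bash
python3 - <<'E'
from plan import *
q=q0
for g_ in [(.49,-.36,.142),(.49,-.30,.142),(.485,-.22,.142),cab(-88,-230,142),cab(-88,-170,142),cab(-88,-105,142),cab(-88,-95,178),cab(-80,-50,178),cab(-50,-10,180),cab(40,0,180)]:
    q,ep,er,el=ik(g_,q); print(np.array(g_)*1000,'q',q,'err',round(ep,1),round(er,2))
E
python3 snap.py b7 top 300 410 160 250
```

```text
t 26.0 q [109.3   21.93 -63.54 116.51 -22.11  26.05 -26.12] pos mm [ 507.85 -419.61  117.38] F [-0.44 -0.64 -2.27] w mm 53.85695259173
tilt 40.70617052921786 azim -4.570454810137947 toolx [-0.1  -0.99 -0.02] in cab: z [np.float64(0.6486906753754152), np.float64(0.06737375491067349), np.float64(-0.7580641033779562)] x [np.float64(0.07971991085064385), np.float64(-0.9966094203278513), np.float64(-0.020356795615965206)]
grasp pt world mm [ 500.7  -419.03  125.71] cab mm [ -17.64 -515.58  125.71]
model tcp err mm [ 4.1  -6.41  7.32]
[ 490. -360.  142.] q [123.24  14.73 -78.71 122.93 -29.48  26.53 -24.13] err 0.0 0.0
[ 490. -300.  142.] q [113.38  -5.92 -66.17 129.12 -60.89  35.9   -4.62] err 0.0 0.0
[ 485. -220.  142.] q [ 92.7  -17.29 -51.19 136.08 -67.69  37.9   -7.48] err 0.0 0.0
[ 483.56 -125.41  142.  ] q [  8.15 -17.29  10.87 140.29 -21.01  18.63 -59.  ] err 1.5 0.34
[494.49 -66.42 142.  ] q [  6.37 -17.29   0.89 140.29  -5.24  17.07 -84.58] err 3.8 0.67
[506.34  -2.51 142.  ] q [   9.95  -17.29  -14.66  140.27    8.25   16.46 -109.07] err 0.0 0.0
[508.16   7.33 178.  ] q [  -8.34  -17.29   -0.84  136.34   23.04   23.77 -123.84] err 11.9 1.04
[524.23  50.12 178.  ] q [  -6.95  -16.46   -8.44  135.37   26.75   24.58 -133.07] err 0.0 0.0
[561.01  83.98 180.  ] q [  -5.94  -10.18  -13.49  130.31   32.71   25.38 -141.9 ] err 0.0 0.0
[651.33  77.41 180.  ] q [  -4.37    1.27  -11.82  120.03   35.37   23.9  -140.64] err 0.0 0.0
6.444444444444445
```

View pics/b7.png

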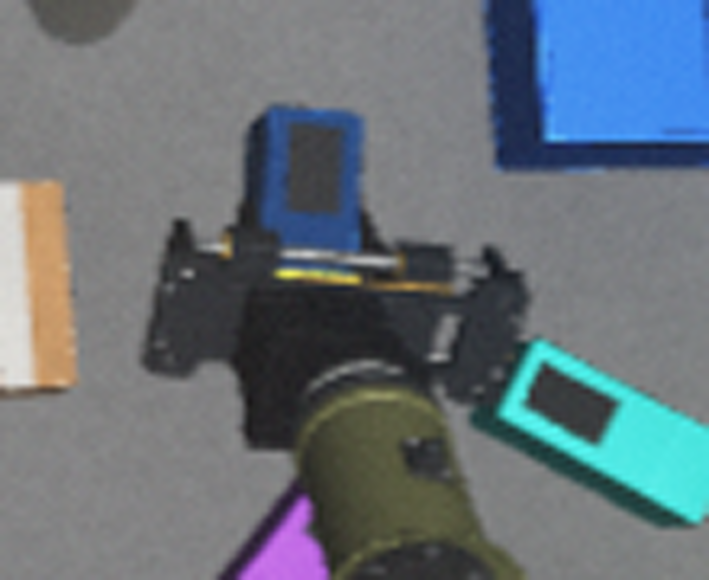

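```bash
python3 - <<'E'
from st import *
goto((.49,-.36,.142));goto((.49,-.30,.142));goto((.487,-.22,.142));goto(cab(-90,-230,142))
E
```

```text
t 26.05 q [109.36  21.74 -63.69 116.3  -22.18  26.09 -26.14] pos mm [ 509.52 -421.17  120.85] F [ 2.01 -1.56  0.38] w mm 53.48847887772464
tilt 40.87316296840231 azim -4.87372810826731 toolx [-0.1  -0.99 -0.02] in cab: z [np.float64(0.6512342293993469), np.float64(0.06415556998857061), np.float64(-0.7561600632789864)] x [np.float64(0.0793815197908486), np.float64(-0.9967126871962899), np.float64(-0.016198564678569005)]
grasp pt world mm [ 502.35 -420.56  129.17] cab mm [ -15.74 -516.78  129.17]
tool delta cm for grasp-> [ 490. -360.  142.] : [-5.92  0.63 -2.11]
tool delta cm for grasp-> [ 490. -300.  142.] : [-11.88   1.16  -2.45]
tool delta cm for grasp-> [ 487. -220.  142.] : [-19.81   2.1   -3.09]
tool delta cm for grasp-> [ 481.59 -125.05  142.  ] : [-29.19   3.35  -3.97]
```

>>> {"name": "carry_out", "arguments": {"translation": [[-3,0.3,-1.1],[-6,0.6,-2.1],[-9,0.9,-2.3],[-12,1.2,-2.5],[-15,1.5,-2.7]], "turn": [0,0,0,0,0], "gripper": [0,0,0,0,0]}}

```text
time_s: 26.68
tool_pos: [0.4942, -0.2676, 0.1298]
tool_rot: [-139.3, 1.2, -96.0]
force: [-0.0, 1.1, -4.7]
grip_width: 0.0542
```

```bash
python3 - <<'E'
from st import *
goto((.487,-.22,.142));goto(cab(-92,-230,142));goto(cab(-92,-170,142))
E
```

```text
t 26.675 q [121.48 -15.53 -74.24 131.5  -71.99  41.2    0.09] pos mm [ 494.2  -267.56  129.78] F [-0.01  1.14 -4.69] w mm 54.19142028136307
tilt 40.74387807375977 azim -4.6687770415184096 toolx [-0.1  -0.99 -0.02] in cab: z [np.float64(0.6493015123540573), np.float64(0.06631114566371515), np.float64(-0.7576347259831085)] x [np.float64(0.07820596743294943), np.float64(-0.9967322613172526), np.float64(-0.020214497452889668)]
grasp pt world mm [ 487.04 -266.98  138.11] cab mm [ -58.78 -368.56  138.11]
tool delta cm for grasp-> [ 487. -220.  142.] : [-4.68  0.18 -0.55]
tool delta cm for grasp-> [ 479.63 -124.68  142.  ] : [-14.08   1.62  -1.53]
tool delta cm for grasp-> [490.56 -65.69 142.  ] : [-20.06   1.34  -1.14]
```

>>> {"name": "carry_out", "arguments": {"translation": [[-2,0.1,-0.3],[-4,0.2,-0.6],[-6,0.4,-0.7],[-8,0.6,-0.9],[-10,0.9,-1.1]], "turn": [0,0,0,0,0], "gripper": [0,0,0,0,0]}}

```text
time_s: 27.3
tool_pos: [0.4908, -0.1691, 0.1343]
tool_rot: [-139.3, 1.1, -95.9]
force: [-0.7, -0.8, -1.8]
grip_width: 0.0533
```

```bash
python3 - <<'E'
from st import *
goto(cab(-92,-230,142));goto(cab(-92,-170,142));goto(cab(-92,-110,142))
E
```

```text
t 27.3 q [ 65.49 -17.18 -35.65 139.13 -60.44  28.59 -20.51] pos mm [ 490.8  -169.06  134.32] F [-0.72 -0.78 -1.78] w mm 53.3148076028028
tilt 40.66238394677375 azim -4.644806037343615 toolx [-0.1  -0.99 -0.02] in cab: z [np.float64(0.6482010635597623), np.float64(0.06647279024538875), np.float64(-0.7585622910196534)] x [np.float64(0.0800018802144925), np.float64(-0.99661417485858), np.float64(-0.018970651889111623)]
grasp pt world mm [ 483.65 -168.48  142.66] cab mm [ -80.06 -272.33  142.66]
tool delta cm for grasp-> [ 479.63 -124.68  142.  ] : [-4.31  0.74 -0.44]
tool delta cm for grasp-> [490.56 -65.69 142.  ] : [-10.29   0.45  -0.04]
tool delta cm for grasp-> [501.49  -6.69 142.  ] : [-16.27   0.16   0.36]
```

>>> {"name": "carry_out", "arguments": {"translation": [[-2.2,0.6,-0.4],[-4.3,1.1,-0.7],[-6.3,1.0,-0.5],[-8.3,0.9,-0.4],[-10.3,0.8,-0.3]], "turn": [0,0,0,0,0], "gripper": [0,0,0,0,0]}}

```text
time_s: 27.92
tool_pos: [0.5133, -0.0756, 0.1337]
tool_rot: [-140.3, 1.1, -96.4]
force: [-42.0, -47.4, -1.7]
grip_width: 0.0547
```

```bash
python3 - <<'E'
from st import *
goto(cab(-92,-170,142));goto(cab(-92,-110,142));goto(cab(-90,-60,160))
E
python3 snap.py c1 top 130 320 110 250
```

```text
t 27.925 q [ 28.76 -17.23 -20.32 140.3  -24.83  17.5  -68.43] pos mm [513.27 -75.62 133.71] F [-42.   -47.38  -1.69] w mm 54.74423740929156
tilt 39.690289229089274 azim -5.022802071196642 toolx [-0.11 -0.99 -0.02] in cab: z [np.float64(0.635721556528132), np.float64(0.06095768878561043), np.float64(-0.7695078055116569)] x [np.float64(0.07231304023351334), np.float64(-0.9971961302718123), np.float64(-0.019253622597034448)]
grasp pt world mm [506.27 -75.   142.17] cab mm [ -74.85 -176.29  142.17]
tool delta cm for grasp-> [490.56 -65.69 142.  ] : [-0.75  1.3  -1.04]
tool delta cm for grasp-> [501.49  -6.69 142.  ] : [-6.73  1.04 -0.67]
tool delta cm for grasp-> [512.57  42.11 160.  ] : [-11.74  -0.48  -1.63]
4.105263157894737
```

View pics/c1.png

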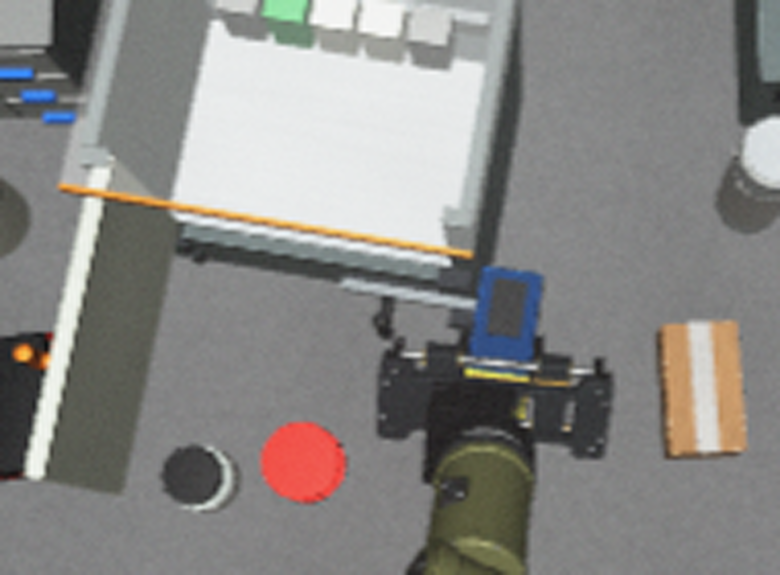

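>>> {"name": "carry_out", "arguments": {"translation": [[1.5,0.8,-0.6],[4,0.9,-0.7],[7,0.7,-0.6],[10,0,0]], "turn": [0,0,0,0], "gripper": [0,0,0,0]}}

```text
time_s: 28.48
tool_pos: [0.5033, -0.1706, 0.1313]
tool_rot: [-140.3, 1.2, -95.9]
force: [0.2, -0.0, -1.8]
grip_width: 0.0543
```

```bash
python3 - <<'E'
from st import *
goto((.49,-.27,.142));goto((.50,-.36,.12));goto((.50,-.415,.12));goto((.50,-.415,.046))
E
python3 snap.py c2 scene 180 360 110 240
```

```text
t 28.475 q [ 35.82 -12.88 -10.5  138.08 -43.72  22.23 -35.28] pos mm [ 503.32 -170.63  131.31] F [ 0.22 -0.02 -1.8 ] w mm 54.31215286146003
tilt 39.72216525400225 azim -4.44306656347966 toolx [-0.1  -0.99 -0.02] in cab: z [np.float64(0.6354978579932801), np.float64(0.06743203807889919), np.float64(-0.7691523858940301)] x [np.float64(0.08047237484914799), np.float64(-0.9965381550215224), np.float64(-0.020878277525663014)]
grasp pt world mm [ 496.31 -170.08  139.77] cab mm [ -67.33 -271.6   139.77]
tool delta cm for grasp-> [ 490. -270.  142.] : [10.   -0.58 -0.08]
tool delta cm for grasp-> [ 500. -360.  120.] : [18.89 -0.77  2.7 ]
tool delta cm for grasp-> [ 500. -415.  120.] : [24.36 -1.28  2.97]
tool delta cm for grasp-> [ 500. -415.   46.] : [24.52  3.45  8.66]
4.333333333333333
```

View pics/c2.png

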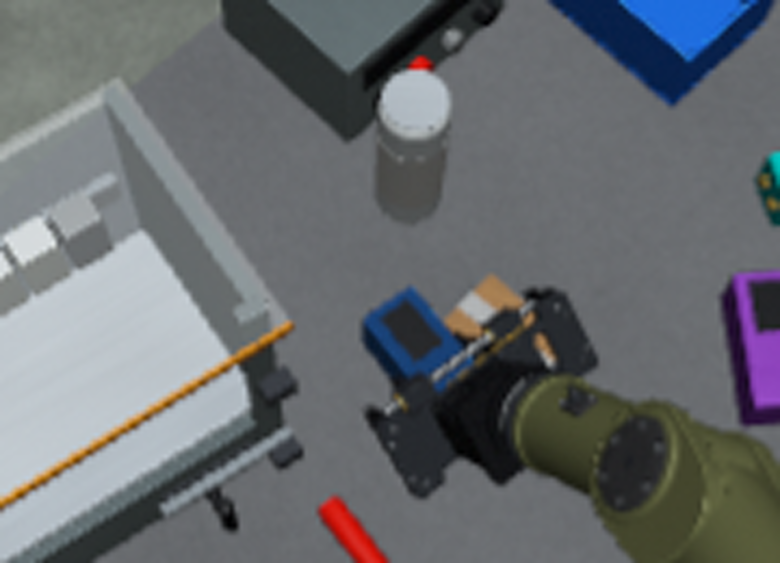

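>>> {"name": "carry_out", "arguments": {"translation": [[5,-0.3,0],[10,-0.6,0],[15,-0.7,1.2],[19,-0.8,2.7],[24.4,-1.3,3]], "turn": [0,0,0,0,0], "gripper": [0,0,0,0,0]}}

```text
time_s: 29.15
tool_pos: [0.5087, -0.414, 0.1099]
tool_rot: [-140.4, 1.4, -95.7]
force: [1.7, -0.0, -2.1]
grip_width: 0.0543
```

```bash
python3 - <<'E'
from st import *
goto((.50,-.415,.12));goto((.50,-.415,.048))
E
```

```text
t 29.15 q [ 42.65  10.45   9.87 118.59 -57.3   36.47  -0.89] pos mm [ 508.73 -414.    109.95] F [ 1.7  -0.01 -2.15] w mm 54.29985164364282
tilt 39.64664302748947 azim -4.0471049257579 toolx [-0.1  -0.99 -0.02] in cab: z [np.float64(0.6340087176057527), np.float64(0.07170821041927501), np.float64(-0.7699940769631765)] x [np.float64(0.08370698783813066), np.float64(-0.9962049342172011), np.float64(-0.023850979610265)]
grasp pt world mm [ 501.73 -413.5   118.42] cab mm [ -17.64 -509.96  118.42]
tool delta cm for grasp-> [ 500. -415.  120.] : [ 0.16  0.02 -0.23]
tool delta cm for grasp-> [ 500. -415.   48.] : [0.33 4.61 5.32]
```

>>> {"name": "carry_out", "arguments": {"translation": [[0.1,1.7,1.9],[0.2,3.2,3.6],[0.3,4.2,4.8],[0.3,4.7,5.4],[0.3,4.7,5.4]], "turn": [0,0,0,0,0], "gripper": [0,0,0,0,0.85]}}

```text
time_s: 29.78
tool_pos: [0.5071, -0.4165, 0.0406]
tool_rot: [-140.2, 1.2, -95.9]
force: [0.4, 0.1, 0.2]
grip_width: 0.0583
```

>>> {"name": "carry_out", "arguments": {"translation": [[0,0,0],[0,0,0],[0,-1,0.9],[0,-2.1,1.8],[0,-2.1,1.8]], "turn": [0,0,0,0,0], "gripper": [0.85,0.85,0.85,0.85,0]}}

```text
time_s: 30.4
tool_pos: [0.5366, -0.4188, 0.0409]
tool_rot: [-140.1, 1.2, -95.7]
force: [1.1, 0.2, -0.8]
grip_width: 0.0696
```

>>> {"name": "carry_out", "arguments": {"translation": [[0,0,0],[0,0,0],[0,0,0]], "turn": [0,0,0], "gripper": [0,0,0]}}

```text
time_s: 30.78
tool_pos: [0.5341, -0.4194, 0.0402]
tool_rot: [-140.2, 1.2, -95.9]
force: [0.3, 0.4, 0.1]
grip_width: 0.0535
```

```bash
python3 - <<'E'
from st import *
goto(g+[0,0,.09])
E
python3 snap.py c3 top 300 410 160 250
```

```text
t 30.775 q [ 43.84  19.     6.7  118.06 -69.1   31.45  10.99] pos mm [ 534.15 -419.39   40.24] F [0.29 0.39 0.07] w mm 53.46633379165626
tilt 39.79249441448728 azim -4.414956958855784 toolx [-0.1  -0.99 -0.02] in cab: z [np.float64(0.6364030162105524), np.float64(0.0678438379188562), np.float64(-0.7683673695665054)] x [np.float64(0.08030931246445593), np.float64(-0.9965386504382858), np.float64(-0.021473996230922998)]
grasp pt world mm [ 527.13 -418.85   48.69] cab mm [   8.32 -510.58   48.69]
tool delta cm for grasp-> [ 527.13 -418.85  138.69] : [-0.19 -5.76 -6.92]
6.444444444444445
```

View pics/c3.png

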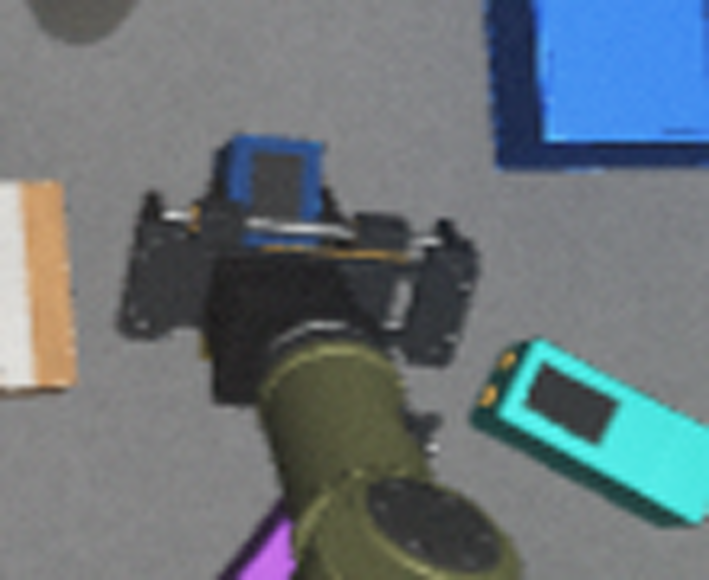

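```bash
python3 - <<'E'
from plan import *
from h import onz
for u in((235,135),(322,140)):
    P=onz("top",np.array(u)/6.444+[300,160]-.4,.06); print('nose corner cab rel grasp mm',1000*np.array([(P-g)@CX,(P-g)@CY]))
q=q0
for xg in(-68,-62):
  for zz in(142,165):
    q=q0
    for g_ in [(.52,-.36,zz/1000),(.51,-.30,zz/1000),(.505,-.2,zz/1000),cab(xg,-230,zz),cab(xg,-170,zz),cab(xg,-105,zz),cab(xg,-50,178),cab(-30,-10,180),cab(52,0,180)]:
      q,ep,er,el=ik(g_,q); print(np.array(g_)*1000,'q',q,'err',round(ep,1),round(er,2))
E
```

```text
t 30.825 q [ 43.84  19.     6.7  118.06 -69.1   31.45  10.99] pos mm [ 534.18 -419.38   40.23] F [ 0.79  0.78 -0.82] w mm 53.50872429375685
tilt 39.79210967498978 azim -4.411994912337561 toolx [-0.1  -0.99 -0.02] in cab: z [np.float64(0.636394377525855), np.float64(0.06787619104660117), np.float64(-0.7683716671913956)] x [np.float64(0.0803704759787621), np.float64(-0.996533899051005), np.float64(-0.0214656617216612)]
grasp pt world mm [ 527.16 -418.84   48.68] cab mm [   8.34 -510.57   48.68]
model tcp err mm [5.83 7.7  7.31]
nose corner cab rel grasp mm [41.95 28.55]
nose corner cab rel grasp mm [ 47.65 -22.54]
[ 520. -360.  142.] q [ 39.59   4.69   6.39 121.41 -52.11  33.14 -10.88] err 0.0 0.0
[ 510. -300.  142.] q [ 37.25  -1.29   3.76 127.55 -50.28  29.64 -15.87] err 0.0 0.0
[ 505. -200.  142.] q [ 35.09  -9.82  -5.78 135.   -44.43  23.89 -30.98] err 0.0 0.0
[ 503.22 -129.06  142.  ] q [ 36.5  -15.19 -17.37 138.43 -39.16  21.21 -45.74] err 0.0 0.0
[514.16 -70.06 142.  ] q [ 38.49 -17.29 -29.42 138.57 -32.5   19.11 -61.86] err 0.0 0.0
[526.    -6.15 142.  ] q [ 36.28 -17.29 -38.96
[... 2048 characters left out ...]
 [ 38.    -3.38   2.88 126.31 -45.93  31.75 -20.94] err 0.0 0.0
[ 505. -200.  165.] q [ 36.57 -12.17  -7.13 133.62 -40.25  26.91 -35.95] err 0.0 0.0
[ 509.12 -130.15  165.  ] q [ 37.66 -16.82 -18.29 136.33 -35.79  24.47 -49.82] err 0.0 0.0
[520.06 -71.15 165.  ] q [ 27.66 -17.29 -19.7  136.37 -20.37  21.14 -73.16] err 0.0 0.0
[531.9   -7.24 165.  ] q [ 28.46 -17.29 -31.4  135.1   -8.4   20.4  -94.48] err 0.0 0.0
[541.93  46.84 178.  ] q [  28.74  -17.29  -39.95  132.18    1.29   22.93 -111.1 ] err 0.0 0.0
[580.68  80.33 180.  ] q [  39.19  -11.81  -54.91  126.73   12.02   23.34 -124.2 ] err 0.0 0.0
[663.13  75.22 180.  ] q [  30.92    4.99  -49.57  117.45   41.05   27.17 -145.29] err 0.0 0.0
```

>>> {"name": "carry_out", "arguments": {"translation": [[0,-0.6,-0.7],[0,-2,-2.4],[-0.1,-3.4,-4.1],[-0.2,-4.8,-5.7],[-0.2,-5.8,-6.9]], "turn": [0,0,0,0,0], "gripper": [0,0,0,0,0]}}

```text
time_s: 31.45
tool_pos: [0.5346, -0.4197, 0.1318]
tool_rot: [-140.2, 1.2, -95.9]
force: [0.3, -0.2, -2.6]
grip_width: 0.054
```

```bash
python3 - <<'E'
from st import *
goto((.51,-.30,.167));goto((.505,-.22,.167));goto(cab(-72,-230,167));goto(cab(-72,-170,167))
E
```

```text
t 31.45 q [ 39.92  10.66  10.76 115.4  -54.4   36.78  -6.26] pos mm [ 534.55 -419.73  131.81] F [ 0.25 -0.18 -2.59] w mm 54.002532788105654
tilt 39.81186896928941 azim -4.499567431790479 toolx [-0.1  -0.99 -0.02] in cab: z [np.float64(0.6367608726939483), np.float64(0.06693112506080215), np.float64(-0.7681509067261045)] x [np.float64(0.08004880197802137), np.float64(-0.9965805709742901), np.float64(-0.020478155640613893)]
grasp pt world mm [ 527.53 -419.18  140.26] cab mm [   8.77 -510.84  140.26]
tool delta cm for grasp-> [ 510. -300.  167.] : [-11.73   0.72  -3.77]
tool delta cm for grasp-> [ 505. -220.  167.] : [-19.63   1.84  -4.49]
tool delta cm for grasp-> [ 499.29 -128.33  167.  ] : [-28.69   3.12  -5.32]
tool delta cm for grasp-> [510.23 -69.33 167.  ] : [-34.67   2.83  -4.92]
```

>>> {"name": "carry_out", "arguments": {"translation": [[-3.5,0.2,-1.2],[-7.5,0.4,-2.6],[-11.7,0.7,-3.8],[-15.7,1.3,-4.2],[-19.6,1.8,-4.5]], "turn": [0,0,0,0,0], "gripper": [0,0,0,0,0]}}

```text
time_s: 32.08
tool_pos: [0.5118, -0.2193, 0.158]
tool_rot: [-140.2, 1.2, -95.9]
force: [-0.1, 0.7, -2.7]
grip_width: 0.0541
```

```bash
python3 - <<'E'
from st import *
goto(cab(-76,-230,167));goto(cab(-76,-180,167));goto(cab(-74,-110,167))
E
```

```text
t 32.075 q [ 31.12 -10.94   0.07 133.16 -39.84  26.72 -34.03] pos mm [ 511.8  -219.25  157.98] F [-0.13  0.69 -2.67] w mm 54.13183230587861
tilt 39.80999808464721 azim -4.430209028161752 toolx [-0.1  -0.99 -0.02] in cab: z [np.float64(0.6366544416312634), np.float64(0.06769924331309048), np.float64(-0.7681718130770088)] x [np.float64(0.08019117857624032), np.float64(-0.9965505159506903), np.float64(-0.02136455094229961)]
grasp pt world mm [ 504.78 -218.71  166.43] cab mm [ -50.14 -317.87  166.43]
tool delta cm for grasp-> [ 495.36 -127.6   167.  ] : [-8.97  1.53 -1.1 ]
tool delta cm for grasp-> [504.47 -78.44 167.  ] : [-13.95   1.29  -0.76]
tool delta cm for grasp-> [519.19  -9.97 167.  ] : [-20.91   0.8   -0.16]
```

Small steps near the post, so I can watch the position.

>>> {"name": "carry_out", "arguments": {"translation": [[-2.5,0.8,-0.5],[-5,1.3,-0.9],[-7.5,1.6,-1.1]], "turn": [0,0,0], "gripper": [0,0,0]}}

```text
time_s: 32.45
tool_pos: [0.5023, -0.1442, 0.1555]
tool_rot: [-140.3, 1.3, -95.9]
force: [3.9, -1.1, 0.2]
grip_width: 0.0537
```

```bash
python3 - <<'E'
from st import *
goto(cab(-76,-200,167));goto(cab(-76,-160,167));goto(cab(-74,-110,167))
E
```

```text
t 32.45 q [ 31.47 -17.3  -10.16 137.98 -34.43  24.15 -48.33] pos mm [ 502.32 -144.21  155.52] F [ 3.93 -1.11  0.18] w mm 53.688952131948945
tilt 39.67814844400398 azim -4.335320391636271 toolx [-0.1  -0.99 -0.02] in cab: z [np.float64(0.6347822639188249), np.float64(0.06856351394997794), np.float64(-0.7696431133771826)] x [np.float64(0.0803344043546211), np.float64(-0.9965136193546718), np.float64(-0.022516436610636625)]
grasp pt world mm [ 495.32 -143.68  163.98] cab mm [ -73.11 -245.82  163.98]
tool delta cm for grasp-> [500.83 -98.1  167.  ] : [-4.6  -0.19 -0.1 ]
tool delta cm for grasp-> [508.11 -58.77 167.  ] : [-8.58 -0.38  0.17]
tool delta cm for grasp-> [519.19  -9.97 167.  ] : [-13.55  -0.77   0.64]
```

>>> {"name": "carry_out", "arguments": {"translation": [[-1.5,0,0],[-3,0,0],[-4.6,0,0]], "turn": [0,0,0], "gripper": [0,0,0]}}

```text
time_s: 32.83
tool_pos: [0.5154, -0.1014, 0.1515]
tool_rot: [-140.5, 1.3, -95.9]
force: [-0.3, -0.5, -2.5]
grip_width: 0.054
```

```bash
python3 - <<'E'
from st import *
goto(cab(-74,-160,167));goto(cab(-74,-110,167))
E
```

```text
t 32.825 q [ 22.83 -17.29 -10.09 138.42 -23.15  20.76 -65.28] pos mm [ 515.43 -101.43  151.51] F [-0.33 -0.52 -2.53] w mm 54.026827553640736
tilt 39.520831466793574 azim -4.215182933080139 toolx [-0.1  -0.99 -0.02] in cab: z [np.float64(0.6325342073276554), np.float64(0.06966277198714539), np.float64(-0.7713932685468815)] x [np.float64(0.08102268215445231), np.float64(-0.9964340512142398), np.float64(-0.02354796291139022)]
grasp pt world mm [ 508.45 -100.92  160.  ] cab mm [ -67.99 -201.38  160.  ]
tool delta cm for grasp-> [510.08 -59.14 167.  ] : [-4.19 -0.18 -0.63]
tool delta cm for grasp-> [519.19  -9.97 167.  ] : [-9.17 -0.42 -0.28]
```

>>> {"name": "carry_out", "arguments": {"translation": [[-1.2,0.8,-0.7],[-2.4,1.0,-1.0]], "turn": [0,0], "gripper": [0,0]}}

```text
time_s: 33.08
tool_pos: [0.5161, -0.0789, 0.1448]
tool_rot: [-140.8, 1.4, -95.8]
force: [0.3, -1.3, -2.2]
grip_width: 0.0539
```

```bash
python3 - <<'E'
from st import *
goto(cab(-70,-130,167))
E
python3 snap.py c4 top 190 300 140 230
```

```text
t 33.075 q [ 18.66 -17.29 -10.16 139.13 -16.56  19.41 -74.67] pos mm [516.06 -78.9  144.83] F [ 0.32 -1.28 -2.17] w mm 53.85838897249943
tilt 39.199490345172634 azim -4.036548033484022 toolx [-0.1  -0.99 -0.02] in cab: z [np.float64(0.6280051889971481), np.float64(0.07114638825769273), np.float64(-0.7749501106719979)] x [np.float64(0.08222615570429065), np.float64(-0.9963042402527432), np.float64(-0.02483385134242644)]
grasp pt world mm [509.12 -78.41 153.36] cab mm [ -71.43 -179.13  153.36]
tool delta cm for grasp-> [519.48 -30.37 167.  ] : [-4.92 -1.21 -0.62]
6.444444444444445
```

View pics/c4.png

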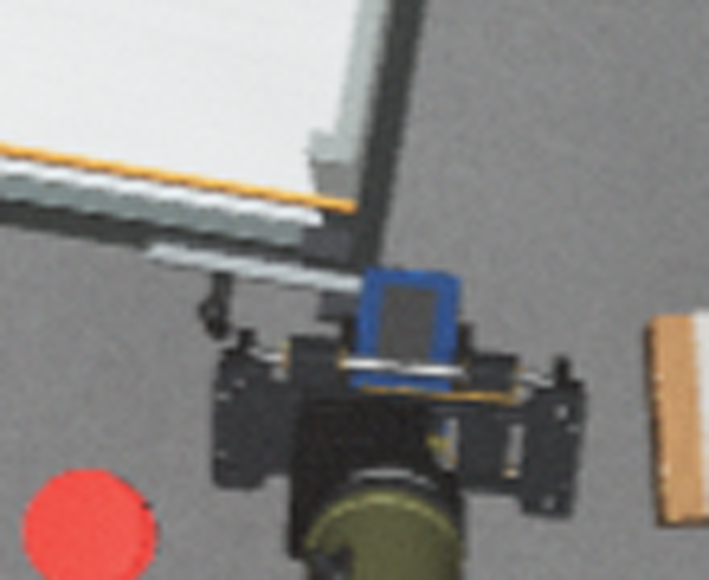

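>>> {"name": "carry_out", "arguments": {"translation": [[-1.2,-0.1,-0.2],[-2.4,-0.3,-0.4],[-3.6,-0.6,-0.5]], "turn": [0,0,0], "gripper": [0,0,0]}}

```text
time_s: 33.5
tool_pos: [0.5256, -0.0444, 0.1516]
tool_rot: [-140.8, 1.4, -95.8]
force: [0.1, 0.4, -2.4]
grip_width: 0.0538
```

```bash
python3 - <<'E'
from st import *
goto(cab(-70,-130,167));goto(cab(-70,-110,172))
E
```

```text
t 33.5 q [ 11.93 -17.29 -10.2  138.24  -3.36  19.67 -92.44] pos mm [525.58 -44.38 151.62] F [ 0.08  0.43 -2.39] w mm 53.75800467390591
tilt 39.173427099917646 azim -4.091929247095311 toolx [-0.1  -0.99 -0.02] in cab: z [np.float64(0.6277232854723014), np.float64(0.07049998372714211), np.float64(-0.775237530806096)] x [np.float64(0.08176508796212001), np.float64(-0.9963528661461626), np.float64(-0.0244015678363923)]
grasp pt world mm [518.65 -43.88 160.15] cab mm [ -68.35 -143.44  160.15]
tool delta cm for grasp-> [519.48 -30.37 167.  ] : [-1.37 -0.37 -0.54]
tool delta cm for grasp-> [523.13 -10.7  172.  ] : [-3.37 -0.78 -0.79]
```

>>> {"name": "carry_out", "arguments": {"translation": [[-0.9,-0.3,-0.6],[-1.8,-0.7,-1.0],[-3.0,-0.9,-1.1]], "turn": [0,0,0], "gripper": [0,0,0]}}

```text
time_s: 33.88
tool_pos: [0.5339, -0.0152, 0.1641]
tool_rot: [-140.9, 1.4, -95.9]
force: [-0.1, -0.8, -2.7]
grip_width: 0.0539
```

```bash
python3 - <<'E'
from st import *
goto(cab(-66,-80,180));goto(cab(-60,-40,188));goto(cab(-40,-10,188))
E
```

```text
t 33.875 q [   6.15  -17.29   -9.9   136.6     6.5    21.84 -105.88] pos mm [533.93 -15.17 164.05] F [-0.13 -0.83 -2.73] w mm 53.94590254451127
tilt 39.09017844676907 azim -4.155679406040327 toolx [-0.1  -0.99 -0.02] in cab: z [np.float64(0.6266811831889487), np.float64(0.06967696036715305), np.float64(-0.7761545051282599)] x [np.float64(0.0808617471064212), np.float64(-0.9964324114737667), np.float64(-0.024162516828176828)]
grasp pt world mm [527.01 -14.67 172.59] cab mm [ -65.46 -113.2   172.59]
tool delta cm for grasp-> [532.53  18.07 180.  ] : [-3.33 -0.58 -0.38]
tool delta cm for grasp-> [545.72  56.3  188.  ] : [-7.29 -1.74 -0.34]
tool delta cm for grasp-> [570.85  82.16 188.  ] : [-10.11  -3.44   1.12]
```

>>> {"name": "carry_out", "arguments": {"translation": [[-1.7,-0.2,-0.4],[-3.4,-0.6,-0.6],[-5.4,-1.2,-0.6],[-7.3,-1.8,-0.4],[-8.7,-2.6,0.3]], "turn": [0,0,0,0,0], "gripper": [0,0,0,0,0]}}

```text
time_s: 34.5
tool_pos: [0.5648, 0.0696, 0.1804]
tool_rot: [-140.9, 1.4, -95.8]
force: [0.5, -0.2, -2.3]
grip_width: 0.054
```

```bash
python3 - <<'E'
from st import *
goto(cab(-40,-5,186));goto(cab(0,-5,182));goto(cab(50,0,182))
E
python3 snap.py c5 top 150 270 120 220
```

```text
t 34.5 q [   9.19  -12.81  -24.91  130.51   18.41   25.33 -127.37] pos mm [564.79  69.57 180.37] F [ 0.54 -0.22 -2.3 ] w mm 54.04024573933712
tilt 39.1259476471032 azim -4.122523146265249 toolx [-0.1  -0.99 -0.02] in cab: z [np.float64(0.6271221822502282), np.float64(0.0700934090961183), np.float64(-0.7757607121600032)] x [np.float64(0.08213006061817306), np.float64(-0.9963414407279035), np.float64(-0.023630205904734913)]
grasp pt world mm [557.87  70.07 188.91] cab mm [-50.56 -24.25 188.91]
tool delta cm for grasp-> [571.76  87.07 186.  ] : [-1.82 -0.73  1.02]
tool delta cm for grasp-> [611.09  79.78 182.  ] : [-1.49 -3.57  3.84]
tool delta cm for grasp-> [661.16  75.59 182.  ] : [-1.57 -7.47  7.01]
5.8
```

View pics/c5.png

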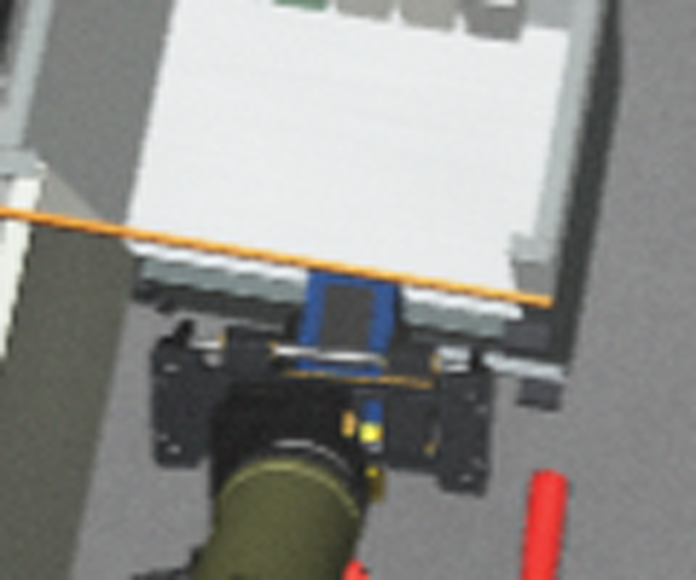

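>>> {"name": "carry_out", "arguments": {"translation": [[-1.4,-0.9,1.0],[-1.6,-2.0,2.2],[-1.5,-3.5,3.7],[-1.5,-5.2,5.2],[-1.5,-6.6,6.9]], "turn": [0,0,0,0,0], "gripper": [0,0,0,0,0]}}

```text
time_s: 35.17
tool_pos: [0.6611, 0.0735, 0.1684]
tool_rot: [-140.9, 1.3, -95.9]
force: [-0.1, -0.1, -1.6]
grip_width: 0.0536
```

```bash
python3 - <<'E'
from st import *
goto(cab(45,0,178));goto(cab(45,0,171))
E
python3 snap.py c6 scene 130 290 120 240
```

```text
t 35.175 q [  13.31    1.81  -28.63  120.     32.68   24.34 -137.28] pos mm [661.11  73.49 168.42] F [-0.09 -0.09 -1.63] w mm 53.60509111379808
tilt 39.100125041889235 azim -4.224782301255129 toolx [-0.1  -0.99 -0.02] in cab: z [np.float64(0.6268986871831532), np.float64(0.06893581334206628), np.float64(-0.7760450306824386)] x [np.float64(0.08069913011417662), np.float64(-0.9964655291235235), np.float64(-0.023325944083610994)]
grasp pt world mm [654.19  74.   176.96] cab mm [ 43.43  -2.83 176.96]
tool delta cm for grasp-> [656.25  76.5  178.  ] : [-0.27 -0.2   0.04]
tool delta cm for grasp-> [656.25  76.5  171.  ] : [-0.26  0.24  0.58]
4.833333333333333
```

View pics/c6.png

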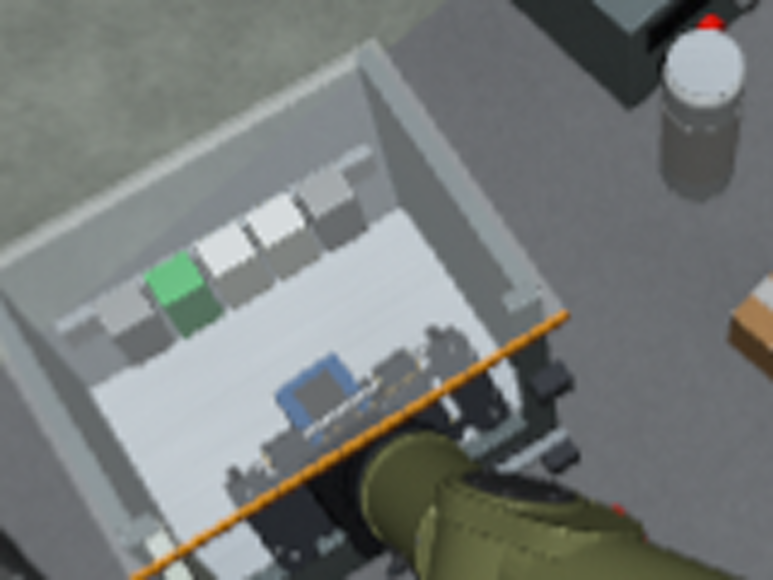

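>>> {"name": "carry_out", "arguments": {"translation": [[-0.1,0.1,0.15],[-0.2,0.2,0.3],[-0.2,0.3,0.42],[-0.2,0.35,0.48]], "turn": [0,0,0,0], "gripper": [0,0,0,0]}}

```text
time_s: 35.72
tool_pos: [0.6608, 0.0772, 0.1626]
tool_rot: [-140.9, 1.3, -95.7]
force: [-0.5, -0.4, -1.0]
grip_width: 0.0536
```

>>> {"name": "carry_out", "arguments": {"translation": [[0,0.06,0.08],[0,0.12,0.16]], "turn": [0,0], "gripper": [0,0]}}

```text
time_s: 35.98
tool_pos: [0.6622, 0.0775, 0.1623]
tool_rot: [-140.7, 1.4, -95.7]
force: [-5.7, -0.4, 7.9]
grip_width: 0.054
```

```bash
python3 st.py
```

```text
t 35.975 q [  12.84    2.5   -28.7   120.27   35.09   23.75 -139.79] pos mm [662.21  77.49 162.28] F [-5.74 -0.4   7.92] w mm 53.977778890166924
tilt 39.28423461768733 azim -4.035618921547822 toolx [-0.1  -0.99 -0.02] in cab: z [np.float64(0.629142263157041), np.float64(0.07128553998013067), np.float64(-0.7740144601358414)] x [np.float64(0.08336958678951334), np.float64(-0.9962299869139088), np.float64(-0.02398593696437712)]
grasp pt world mm [655.26  77.98 170.79] cab mm [ 43.76   1.28 170.79]
```

>>> {"name": "carry_out", "arguments": {"translation": [[0,0,0],[0,0,0],[0,1,-0.8],[0,3,-2.4],[0,4.8,-3.9]], "turn": [0,0,0,0,0], "gripper": [0.75,0.75,0.75,0.75,0.75]}}

```text
time_s: 36.6
tool_pos: [0.5982, 0.0834, 0.1599]
tool_rot: [-141.0, 1.4, -95.8]
force: [-0.1, 0.1, 0.6]
grip_width: 0.0652
```

```bash
python3 st.py;  python3 snap.py c7 scene 130 290 120 240
```

```text
t 36.6 q [  12.28   -5.73  -29.66  127.53   28.76   23.35 -137.51] pos mm [598.16  83.42 159.88] F [-0.11  0.07  0.62] w mm 65.23312565006216
tilt 39.06492906763993 azim -4.081562573545188 toolx [-0.1  -0.99 -0.02] in cab: z [np.float64(0.6262505695487627), np.float64(0.07044932281881985), np.float64(-0.7764323003676625)] x [np.float64(0.08266406166221583), np.float64(-0.9962950546685877), np.float64(-0.02372376345399596)]
grasp pt world mm [591.24  83.92 168.42] cab mm [-20.27  -4.55 168.42]
4.833333333333333
```

View pics/c7.png

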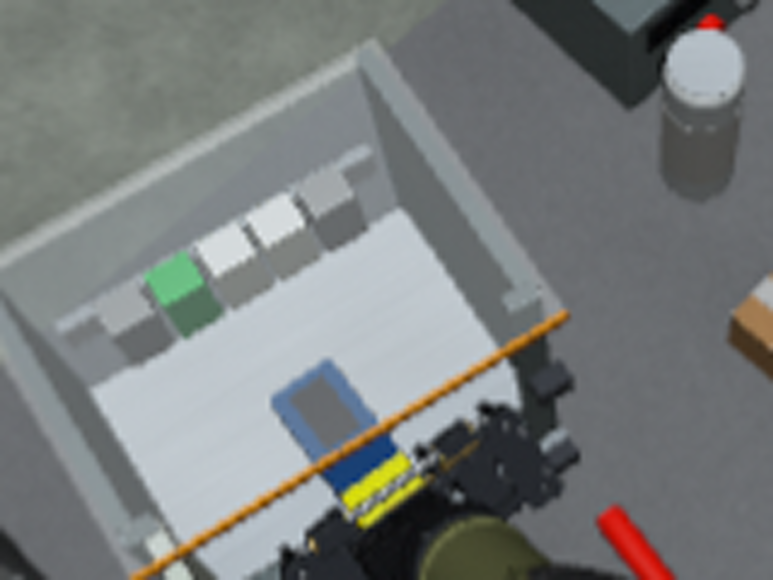

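>>> {"name": "carry_out", "arguments": {"translation": [[0,0,0],[0,0,0],[0,0,0],[0,0,0]], "turn": [0,0,0,0], "gripper": [0,0,0,0], "squeeze": 45}}

```text
time_s: 37.15
tool_pos: [0.6003, 0.0835, 0.1609]
tool_rot: [-140.9, 1.4, -95.7]
force: [-1.6, 1.1, 2.5]
grip_width: 0.0537
```

```bash
python3 - <<'E'
from st import *
goto(g+[0,0,.008]); goto(cab(10,-3,176));goto(cab(34,-3,175));goto(cab(34,-3,168.5))
E
```

```text
t 37.15 q [  12.29   -5.55  -29.62  127.3    28.91   23.35 -137.56] pos mm [600.31  83.49 160.93] F [-1.64  1.09  2.52] w mm 53.66729830325314
tilt 39.1502313300438 azim -4.042921557313988 toolx [-0.1  -0.99 -0.02] in cab: z [np.float64(0.6273508443743702), np.float64(0.07100157724613707), np.float64(-0.7754931940973598)] x [np.float64(0.08280164327877028), np.float64(-0.9962714162899937), np.float64(-0.024231239214397626)]
grasp pt world mm [593.38  83.98 169.46] cab mm [-18.18  -4.1  169.46]
tool delta cm for grasp-> [593.38  83.98 177.46] : [-0.02 -0.5  -0.62]
tool delta cm for grasp-> [621.29  79.93 176.  ] : [ 0.11 -2.6   1.27]
tool delta cm for grasp-> [644.88  75.55 175.  ] : [ 0.31 -4.4   2.85]
tool delta cm for grasp-> [644.88  75.55 168.5 ] : [ 0.32 -3.99  3.36]
```

>>> {"name": "carry_out", "arguments": {"translation": [[0,-0.5,-0.6],[0.1,-1.5,0.3],[0.1,-2.6,1.3],[0.2,-3.5,2.1],[0.3,-4.4,2.9]], "turn": [0,0,0,0,0], "gripper": [0,0,0,0,0]}}

```text
time_s: 37.78
tool_pos: [0.6524, 0.0746, 0.1649]
tool_rot: [-141.0, 1.4, -95.8]
force: [0.6, -0.1, -2.5]
grip_width: 0.0541
```

```bash
python3 - <<'E'
from st import *
goto(cab(34,-3,169))
E
python3 snap.py c8 scene 130 290 120 240
```

```text
t 37.775 q [  13.23    0.98  -28.72  121.19   32.45   23.89 -137.5 ] pos mm [652.37  74.65 164.93] F [ 0.6  -0.05 -2.51] w mm 54.075517075034895
tilt 39.05020804761848 azim -4.076134429922496 toolx [-0.1  -0.99 -0.02] in cab: z [np.float64(0.626045635324838), np.float64(0.07048633111959025), np.float64(-0.7765941923656263)] x [np.float64(0.08228128352622215), np.float64(-0.9963177409704762), np.float64(-0.024098742887635638)]
grasp pt world mm [645.45  75.14 173.47] cab mm [ 34.64  -3.31 173.47]
tool delta cm for grasp-> [644.88  75.55 169.  ] : [-0.02  0.33  0.31]
4.833333333333333
```

View pics/c8.png

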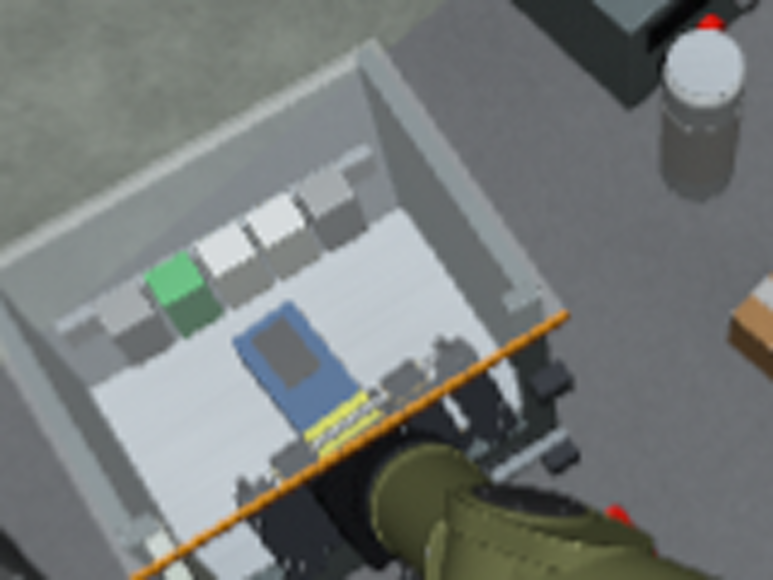

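>>> {"name": "carry_out", "arguments": {"translation": [[0,0.09,0.12],[0,0.18,0.23],[0,0.24,0.3],[0,0.26,0.33]], "turn": [0,0,0,0], "gripper": [0,0,0,0]}}

```text
time_s: 38.33
tool_pos: [0.6514, 0.0752, 0.1614]
tool_rot: [-140.9, 1.4, -95.7]
force: [-0.1, -0.9, -2.6]
grip_width: 0.0535
```

```bash
python3 st.py|tail -2; python3 - <<'E'
from cell import telemetry; print(telemetry.get_obs()['force'])
E
```

```text
tilt 39.117815809604124 azim -4.064178406299312 toolx [-0.1  -0.99 -0.02] in cab: z [np.float64(0.6269410663375203), np.float64(0.07071963403157545), np.float64(-0.7758502643564754)] x [np.float64(0.08299292977113362), np.float64(-0.9962671641406674), np.float64(-0.023746815852148606)]
grasp pt world mm [644.52  75.72 169.97] cab mm [ 33.61  -2.9  169.97]
[-0.12551035 -0.94503829 -2.63040106]
```

>>> {"name": "carry_out", "arguments": {"translation": [[0,0.05,0.06],[0,0.1,0.12],[0,0.13,0.16]], "turn": [0,0,0], "gripper": [0,0,0]}}

```text
time_s: 38.7
tool_pos: [0.6525, 0.0753, 0.161]
tool_rot: [-140.8, 1.4, -95.7]
force: [-6.4, -0.6, 6.6]
grip_width: 0.0538
```

>>> {"name": "carry_out", "arguments": {"translation": [[0,0,0],[0,0,0],[0,0,0]], "turn": [0,0,0], "gripper": [0.78,0.78,0.78]}}

```text
time_s: 39.08
tool_pos: [0.6517, 0.0751, 0.1593]
tool_rot: [-140.9, 1.4, -95.8]
force: [0.5, -0.0, 0.2]
grip_width: 0.0671
```

```bash
python3 - <<'E'
from st import *
goto(cab(0,-5,170));goto(cab(-60,-9,190));goto(cab(-75,-9,230))
E
```

```text
t 39.075 q [  13.05    1.37  -28.71  121.61   34.03   23.33 -139.11] pos mm [651.74  75.14 159.3 ] F [ 0.47 -0.01  0.18] w mm 67.1294371279361
tilt 39.111447401179404 azim -4.052201655979267 toolx [-0.1  -0.99 -0.02] in cab: z [np.float64(0.6268405759348122), np.float64(0.07084099980483569), np.float64(-0.7759203858053761)] x [np.float64(0.08268352848963609), np.float64(-0.9962828920081237), np.float64(-0.02416264075866842)]
grasp pt world mm [644.82  75.63 167.83] cab mm [ 33.92  -2.93 167.83]
tool delta cm for grasp-> [611.09  79.78 170.  ] : [-0.08  2.5  -2.31]
tool delta cm for grasp-> [551.36  86.78 190.  ] : [-0.23  5.91 -7.65]
tool delta cm for grasp-> [536.62  89.52 230.  ] : [ -0.45   4.55 -11.69]
```

>>> {"name": "carry_out", "arguments": {"translation": [[0,1.2,-1.1],[-0.1,2.5,-2.3],[-0.1,3.9,-4],[-0.2,5.2,-5.8],[-0.2,5.9,-7.6]], "turn": [0,0,0,0,0], "gripper": [0.78,0.78,0.78,0.78,0.78]}}

```text
time_s: 39.7
tool_pos: [0.5576, 0.0861, 0.1809]
tool_rot: [-141.0, 1.4, -95.7]
force: [-0.1, 0.5, -0.3]
grip_width: 0.068
```

```bash
python3 st.py; python3 snap.py d1 scene 110 290 120 260;  python3 snap.py d2 top 100 300 90 240
```

```text
t 39.7 q [   9.49  -13.43  -27.64  130.63   19.34   26.28 -130.45] pos mm [557.56  86.08 180.87] F [-0.05  0.45 -0.26] w mm 67.99325677852049
tilt 39.06743028130195 azim -4.069235581278838 toolx [-0.1  -0.99 -0.02] in cab: z [np.float64(0.626269078954616), np.float64(0.0705878530931593), np.float64(-0.7764047885871364)] x [np.float64(0.08291104319498971), np.float64(-0.9962751121699003), np.float64(-0.02369936258998495)]
grasp pt world mm [550.64  86.58 189.41] cab mm [-60.67  -9.34 189.41]
4.142857142857143
3.8666666666666667
```

View pics/d1.png

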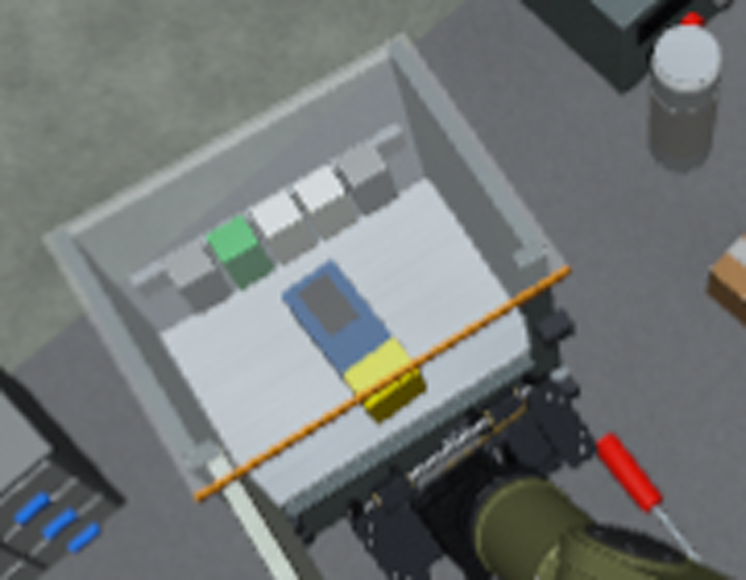

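View pics/d2.png

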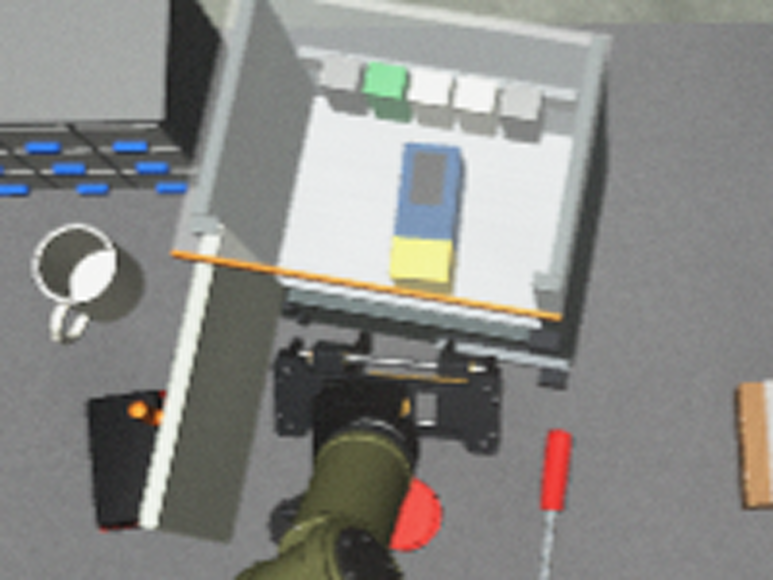

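```bash
python3 - <<'E'
from st import *
from h import onz
for n,P,o_,f in(("top",[(406,143),(464,147),(451,286),(391,278)],(100,90),3.8667),("scene",[(283,296),(332,261),(408,342),(345,382)],(110,120),4.1429)):
    for u in P:
        X=onz(n,np.array(u)/f+o_-.4,.182); print(n,u,(1000*np.array([(X-O)@CX,(X-O)@CY])).round(1))
for a,b in(((205,245),(150,527)),):
    A,B=[onz("top",np.array(u)/3.8667+[100,90],.346) for u in(a,b)]; d=B-A
    print('door theta',90-(np.degrees(np.arctan2(d[1],d[0]))%360-169.5))
E
```

```text
t 39.8 q [   9.46  -13.52  -27.64  130.59   19.43   26.24 -130.52] pos mm [558.19  86.42 182.33] F [-0.2   0.21 -0.32] w mm 67.97226542731006
tilt 39.23868631982528 azim -4.04229129340502 toolx [-0.1  -0.99 -0.02] in cab: z [np.float64(0.6285389492484966), np.float64(0.07114304579698791), np.float64(-0.7745175635918939)] x [np.float64(0.08345617235697736), np.float64(-0.9962276376769361), np.float64(-0.023781531156632008)]
grasp pt world mm [551.25  86.91 190.85] cab mm [-60.13  -8.9  190.85]
top (406, 143) [138.3  29.6]
top (464, 147) [143.5 -24.1]
top (451, 286) [ 11.8 -37.2]
top (391, 278) [ 9.9 18.1]
scene (283, 296) [133.6  29.3]
scene (332, 261) [138.3 -21.4]
scene (408, 342) [ 39.4 -37.8]
scene (345, 382) [38.2 24.1]
door theta 88.16147991917978
```

>>> {"name": "carry_out", "arguments": {"translation": [[-0.1,-0.4,-1.3],[-0.2,-0.9,-2.7],[-0.2,-1.4,-4],[-0.2,-1.4,-4],[-0.2,-1.4,-4]], "turn": [0,0,0,0,0], "gripper": [0.78,0.78,0.78,0.78,0.78]}}

```text
time_s: 40.42
tool_pos: [0.5454, 0.0895, 0.2217]
tool_rot: [-140.9, 1.4, -95.7]
force: [-0.5, 0.1, 0.4]
grip_width: 0.0679
```

```bash
python3 st.py; python3 snap.py e1 scene; python3 snap.py e2 top
```

```text
t 40.425 q [ -11.13  -17.25   -9.9   129.43   23.58   33.78 -133.48] pos mm [545.4   89.46 221.75] F [-0.45  0.09  0.37] w mm 67.90607883594737
tilt 39.13653632588245 azim -3.9647744154048734 toolx [-0.1  -0.99 -0.02] in cab: z [np.float64(0.6270692459570445), np.float64(0.0718360716972856), np.float64(-0.7756440804763266)] x [np.float64(0.08357013198605408), np.float64(-0.9961957314832754), np.float64(-0.02470015413586535)]
grasp pt world mm [538.47  89.94 230.28] cab mm [-73.25  -8.25 230.28]
1.5104166666666667
1.5104166666666667
```

View pics/e1.png

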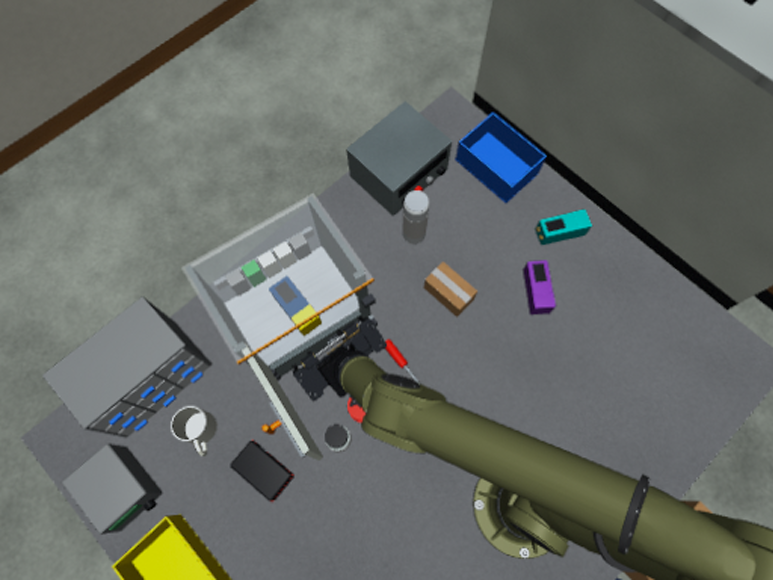

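View pics/e2.png

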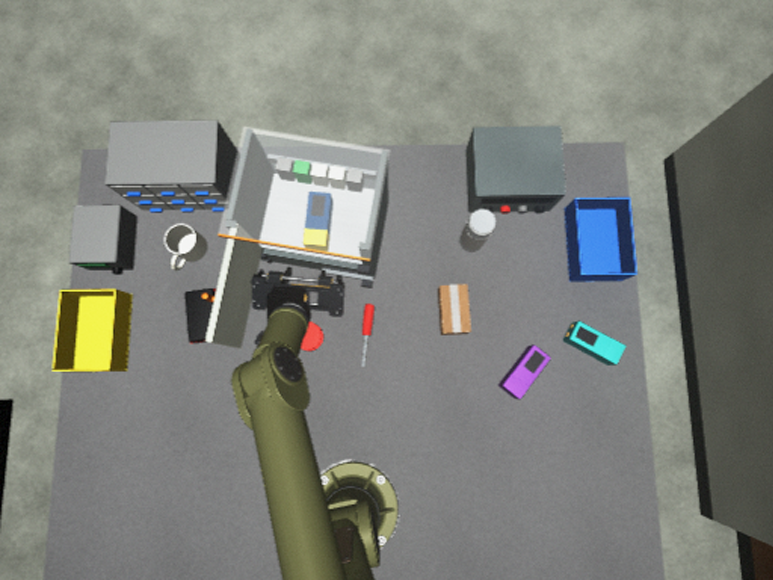

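The module is in the bay at about (317,218) in the top view. The top door is open and the low door is still shut. The carton, spray, driver, purple and turquoise look-alikes, mug, case and spool are where they were at the start. The arm is still and touching nothing, so I'm handing the job in.

```bash
python3 - <<'E'
from cell import sign_off
print(sign_off())
E
```

```text
the job is handed in; nothing more can be done
None
```

The orange bolt is drawn, the top half-door stands open, and the blue module is on the upper bay's floor. I handed the job in at about 40.5 s of the 67 s allowed; no verdict came back.

**How it went:** I drew the bolt about 33 mm and pulled the door part-way by its handle. I then pushed it the rest of the way from inside with closed fingers. The module went in through the top half in two stages. I set it down part-way in, moved the grip to its yellow end, lifted it a few mm and carried it to its place. Touchdown force was about 9 N.

**Last checks, from the pictures and the state:**
- **Door:** open about 88°. The grey bottom door is shut with its bolt home.
- **Module:** level and right way up, nose in. It spans about x 10 to 140 mm in the cabinet frame, with its middle near y −4 mm. It is turned about 4.5° relative to the cabinet. The near end is about 10 mm behind the door plane, good to a few mm at best.
- **Other things on the bench:** no visible shift in the final pictures. The arm hid part of the spool and jar.
- **Robot:** about 0.5 N of outside force at the end, so it is touching nothing.

**What did not go cleanly:**
- The first try at bringing the module in touched the cabinet's right post with its nose, with the wrist reading about 63 N. I backed off, set the module back down on the bench and gripped it further forward.
- A fast reach early on gave a brief 87 N wrist reading. At that moment joint 4 read 3.25°, against its lower limit of 3.27°.
- Joint 2 later read −17.30° against −17.29°, and joint 4 read 140.30° against 140.29°. I cannot tell whether these three readings count as passing the range.

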